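Slide a cookie tray into the flap case

TASK

Slide the small tray of cookies along the worktop and in under the hanging flap of the low cookie case until the whole tray is inside, then draw back so that the flap swings shut behind it. Line the tray up with the opening first if need be; only push it with the fingers, never lift or tip it, and leave the other things on the worktop where they stand.

Things in the scene. Friction and masses are not known exactly. Their poses are not given: they have to be found in the camera images.
- case: fixed low box: steel sides, wire top, clear far pane, no floor (tray slides in on the worktop). Origin on the worktop, mid-opening, in the shut flap's plane; x into the case, y left along the opening. Opening y -105 to 105 mm; corner posts out to y +-119, front at x -7, 189 high. Wire top 185 high, from x 15. Far pane stops the tray's front at x 238. Turned up to 0.3 rad about vertical.
- flap (a joint): flap angle, rad: 0 hanging shut, to 1.45 as its lower edge swings into the case (+x), to -0.6 outwards. Aluminium plate 0.15 kg, 202 mm wide, 4 to 6 mm thick, hung on an 8 mm bar across the opening at x 0 of the case, axis 175 mm above the worktop. Falls shut by itself and settles in 1 to 2 s; a tray pushed in lifts it, and it rests on the tray until the tray's near end is some 45 mm past x 0.
- flap_edge (a point): middle of the flap's lower edge, 156 mm from the hinge; 19 mm above the worktop when shut.
- tray: loose small baking tray, 100 mm (x) by 120 mm (y), rim 24 mm high, upright walls 4 mm thick, about 0.3 kg, four cookies fixed in it below the rim. Origin at the centre of its underside, x and y parallel to its sides, x pointing roughly into the case. Starts in front of the opening, up to 80 mm off its middle line, turned up to 0.25 rad from the case. Slides on the worktop.
- tub: bystander: a round white tub with a lid, 68 mm across, 85 mm high; origin at the centre of its underside.
- nozzle: bystander: a steel piping nozzle standing on its wide end, 40 mm across, 55 mm high; origin at the centre of its underside.
- bowl: bystander: a small steel bowl, 90 mm across the rim, 45 mm high; origin at the centre of its underside.
Mind the look-alikes: they are no part of the job. What is shaped like the tray but green or pink is not meant.

How it is judged:
On the way:
1. the flap is pushed open with the tray's front end under it (value of joint flap above 0.3 rad and x of tray in the frame of case above -0.04 m), for 0.1 s.
At the end, for the whole second after the job is handed in: the tray lies flat on the worktop wholly inside the case (its centre more than 52 mm past the flap's plane), at rest, and the flap hangs shut (within 0.05 rad) (x of tray in the frame of case between 0.052 and 0.19 m and y of tray in the frame of case between -0.05 and 0.05 m and value of joint flap between -0.05 and 0.05 rad and angle between tray's own z axis and vertical below 0.05 rad and height (world z) of tray below 0.006 m and linear speed of tray below 0.02 m/s); the robot touches nothing.
It fails at once if the tray is lifted off the worktop (more than 12 mm) (height (world z) of tray above 0.012 m).
It fails at once if the tray is tipped (more than 0.2 rad) (angle between tray's own z axis and vertical above 0.2 rad).
It fails at once if a bystander is moved more than 20 mm or knocked over (distance of any of tub, nozzle, bowl from where it was at the start of the episode above 0.02 m or angle between any of tub, nozzle, bowl's own z axis and vertical above 0.4 rad).
It also fails if it takes over 72 s, if anything falls off the work surface, if the arm or the gripper's body presses on something with over 40 N, if the wrist force passes 120 N, or if a joint passes its speed limit or range.

ROBOT

A 7-joint arm with a two-finger parallel gripper is mounted at the origin on the work surface. World frame = base frame: x ahead of the robot, y to its left, z up, the work surface at z = 0. Lengths are in m, angles in rad, forces in N, time in s.
With the tool pointing down it reaches from about 0.425 to 0.925 m from the base axis. Payload 6.8 kg.
Tool frame: the origin (TCP) lies midway between the tips of the shut fingers; the grasp point (between the pads) lies behind it (arm.grip_point_offset is the z of the grasp point in the tool frame, in m); z points along the fingers, y is the line along which they close (so a half turn about z gives the same grasp; the last joint's range is limited). The gripper opens to 85 mm and grips with 20 to 120 N. Pads are 22 mm wide; open, the fingers measure 114 mm over their backs; the gripper's body (76 mm by 85 mm) begins 54 mm behind the grasp point. The pads swing forward as they close: fully open they stand 13 mm farther back than shut.
Start: joints at [1.115, 0.477, 0.022, 1.555, -0.011, 1.109, -0.083], TCP at [0.23, -0.635, 0.231] pointing down, gripper open.
Joint ranges: [-2.96, 2.96], [-0.34, 2.1], [-1.41, 1.46], [0.24, 2.44], [-1.37, 4.51], [0.17, 1.92], [-2.96, 2.96]. Speed limits (rad/s): [2.39, 2.39, 3.14, 3.14, 3.14, 3.14, 3.14].

INTERFACE

Orientations are given as a unit quaternion [w, x, y, z].
In Python, from bench import arm gives the robot as it stands.
- The arm moves only by the tool jog_arm, never from a script. Its argument "commands" is a list of rows, each a list of 7 numbers: the turn, a rotation vector about the tool's x, y, z in degrees, then the shift along the tool's x, y, z in cm, then the closure in counts, from 0 (fully open) to 255 (shut). In form: [[rx, ry, rz, tx, ty, tz, gripper], ...]. A call has 1 to 5 rows; each row shifts and turns the commanded pose from where the row before left it, along the tool's axes as they then stand; what a row does not reach is not made up. A row lasts 1/12 s, in which the tool goes at most 41.7 mm and 7.16 degrees, less where a joint would pass 70% of its speed; a pose out of reach is approached as far as the arm can. A call is refused whole if a number of a shift passes 4.17 or a number of a turn 7.16, either way. A call with a gripper value outside its range is refused whole. The fingers move at their own pace and stop on an object; the grip force is fixed at half the most. Time passes only in rows, so rows that do not move let the fingers close. It gives the time, the measured TCP pose, the force, the opening and the grip force at its end, in the units of the state.
- arm.get_obs(): the state, without advancing time (a new reading comes with each control period).
- arm.snapshot(name): name is "scene" or "side" or "wrist"; returns a dict with "image" (420x560x3 uint8, blue, green, red), "depth" (420x560 float32, m along the optical axis (not along the pixel's ray), 0 where there is no reading), "camera_matrix" (3x3 intrinsics, pixels), "R" (3x3) and "t" (3): a world point X has camera coordinates R X + t. Camera axes: x right, y down, z forward; pixel columns grow to the right and rows downward; lengths in m; the calibration is good to about 2 mm. A picture is of the moment at which its call begins.
- arm.hand_in(): hands the job in; it is judged then, once.
The state is a dict: "time": time; "q": joint angles; "joint_velocities": joint speeds; "joint_torque": joint torques, N m; "eef_pos": TCP position; "tool_rot": TCP orientation; "wrist_force": force on the tool from outside, world axes, zero at the start; "wrist_torque": the same for the moment, N m; "grip_width": finger opening in m; "grasp_force": force on a finger pad.
Only numpy, scipy, OpenCV 4.12 (cv2) and the standard library are available. Lean on these libraries where they do the work, as an engineer would, in place of code of your own. Each camera call takes 0.05 s, during which the arm holds its last target. There are 200 camera calls.

## Working session

There is one attempt and no reset: what is moved stays moved. The work goes in short steps, Python scripts to look and compute and a tool call to move; the robot and the scene stay as the last step left them, time stands still between calls to the robot, and variables do not carry over. Pictures are saved under pics/ and viewed, at most 10 in all, crops included, and the job is handed in when it is done.

Besides the shell and the picture viewer there is one more tool, called after "Call:" in YAML: its name, and indented under it one key for each argument. jog_arm: Moves the arm, as the interface text tells. Its arguments: {"type":"object","properties":{"commands":{"type":"array","items":{"type":"array","items":{"type":"number"}}}},"required":["commands"]}

```bash
mkdir -p pics
cat > h.py <<'E'
import numpy as np, cv2
from bench import arm
def snap(n):
    s=arm.snapshot(n); return s
def pts(s):
    d=s["depth"];K=s["camera_matrix"];v,u=np.indices(d.shape)
    c=np.stack([(u-K[0,2])/K[0,0]*d,(v-K[1,2])/K[1,1]*d,d],-1)
    return (c-s["t"])@s["R"]
def plane(s,u,v,z):
    r=s["R"].T@np.linalg.inv(s["camera_matrix"])@np.array([u,v,1.]);o=-s["R"].T@s["t"]
    return o+r*(z-o[2])/r[2]
E
python3 - <<'E'
from h import *
o=arm.get_obs();print({k:np.round(v,3) for k,v in o.items()})
for n in["scene","side"]:
    s=snap(n);cv2.imwrite(f"pics/{n}0.png",s["image"]);np.savez(f"{n}0.npz",**s);print(n,-s["R"].T@s["t"])
E
```

```text
{'time': np.float64(0.0), 'q': array([ 1.115,  0.478,  0.022,  1.556, -0.011,  1.109, -0.083]), 'joint_velocities': array([ 0.   , -0.   ,  0.   , -0.001, -0.   ,  0.001, -0.   ]), 'joint_torque': array([ 0.0000e+00, -5.9644e+01,  1.6080e+00, -2.8120e+01,  1.2000e-02,
        9.0000e-03,  0.0000e+00]), 'eef_pos': array([ 0.23 , -0.634,  0.23 ]), 'tool_rot': array([-0.001,  0.985,  0.173, -0.   ]), 'wrist_force': array([0.432, 0.033, 0.239]), 'wrist_torque': array([-0.004, -0.011, -0.002]), 'grasp_force': np.float64(0.0), 'grip_width': np.float64(0.085)}
scene [1.15634713 0.54929944 1.1742046 ]
side [0.11030199 0.63702151 0.9261891 ]
```

View pics/scene0.png

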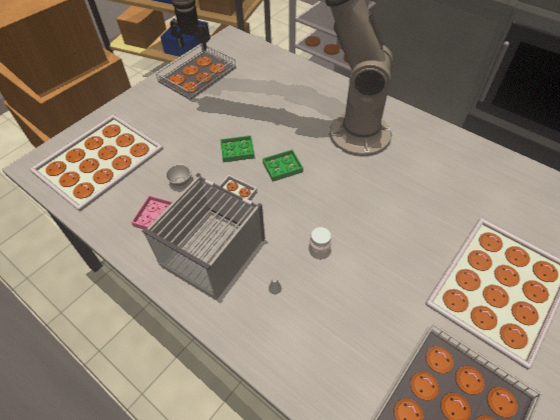

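View pics/side0.png

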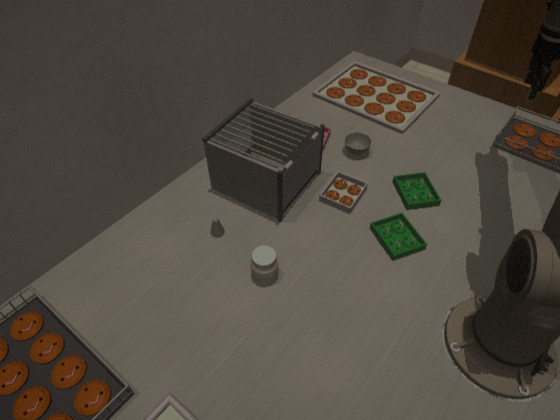

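The scene picture shows the candidates: the white/steel tray with four cookies at (238,188), green trays at (238,149) and (283,165), a pink one at (153,213), and big 12-cookie sheets (too large). My choice is the tray at (238,188), which is at (344,191) in the side view. Next is one close crop to check it.

Run:
```python
import cv2
a=cv2.imread("pics/side0.png")[90:270,190:450]
cv2.imwrite("pics/c1.png",cv2.resize(a,None,fx=3,fy=3,interpolation=cv2.INTER_CUBIC))
```

```text
(no output)
```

View pics/c1.png

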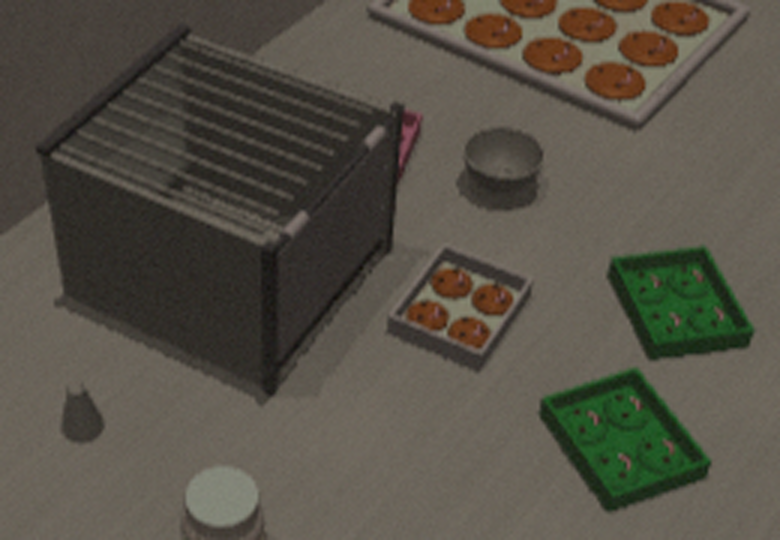

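The crop shows the chosen tray with grey walls and four brown cookies, rim corners at about crop (447,247), (531,285), (478,352) and (389,318). The case posts have their tops at (270,240) and (397,105), and the flap faces the tray.

Run:
```python
from h import *
s=dict(np.load("side0.npz"));f=lambda x,y:(x/3+190,y/3+90)
T=[plane(s,*f(*p),.024) for p in[(447,247),(531,285),(478,352),(389,318)]]
print("tray rim",np.round(T,3).tolist(),[round(float(np.linalg.norm(T[i]-T[i-1])),3) for i in range(4)],"c",np.mean(T,0).round(3))
P=[plane(s,*f(*p),.189) for p in[(270,240),(397,105)]];print("posts",np.round(P,3),np.linalg.norm(P[0]-P[1]))
for n,(x,y) in dict(base=(267,393)).items():print(n,plane(s,*f(x,y),0))
# depth-based: heightmap clusters
for n in["side","scene"]:
    s=dict(np.load(n+"0.npz"));X=pts(s);ok=(s["depth"]>0)
    hsv=cv2.cvtColor(s["image"],cv2.COLOR_BGR2HSV)
    m=(ok&(X[...,2]>.012)&(X[...,2]<.1)&(X[...,0]>.3)&(X[...,0]<1.1)&(abs(X[...,1])<.8)).astype(np.uint8)
    k,l,st,_=cv2.connectedComponentsWithStats(m)
    for i in range(1,k):
        if st[i,4]<60: continue
        q=X[l==i];r=cv2.minAreaRect(q[:,:2].astype(np.float32)*1000)
        print(n,st[i,:5],np.round(r[0]),np.round(r[1]),round(r[2],1),"zmax",q[:,2].max().round(3),"hue",np.median(hsv[l==i][:,0]))
    q=X[ok&(X[...,2]>.17)&(X[...,2]<.2)&(X[...,0]>.4)&(abs(X[...,1])<.6)]
    if len(q): r=cv2.minAreaRect(q[:,:2].astype(np.float32)*1000);print("casetop",r)
```

```text
tray rim [[0.577, -0.231, 0.024], [0.482, -0.236, 0.024], [0.474, -0.127, 0.024], [0.566, -0.112, 0.024]] [0.12, 0.096, 0.109, 0.093] c [ 0.525 -0.176  0.024]
posts [[ 0.613  0.013  0.189]
 [ 0.636 -0.206  0.189]] 0.22018302778799795
base [6.11624427e-01 2.00380824e-02 1.11022302e-16]
side [312  65 123  66 803] [ 719. -671.] [388. 254.] 0.0 zmax 0.025 hue 12.0
side [350  69  17   9  80] [ 842. -772.] [64. 52.] 2.5 zmax 0.021 hue 12.0
side [339  77  18  10 109] [ 844. -696.] [64. 67.] 4.5 zmax 0.021 hue 12.0
side [369  76  17   9  91] [ 761. -775.] [53. 66.] 83.3 zmax 0.021 hue 12.0
side [387  83  19  10  98] [ 677. -778.] [47. 66.] 82.9 zmax 0.02 hue 12.0
side [358  85  17  10 114] [ 759. -694.] [60. 62.] 38.5 zmax 0.02 hue 12.0
side [408  90  18  10 107] [ 589. -774.] [65. 51.] 1.2 zmax 0.022 hue 12.0
side [377  92  17  10 118] [ 675. -696.] [57. 59.] 19.5 zmax 0.021 hue 12.0
side [345  94  19  10 124] [ 763. -615.] [62. 61.] 53.6 zmax 0.022 hue 12.0
side [396 100  20  11 130] [ 592. -696.] [61. 62.] 50.9 zmax 0.02 hue 12.0
side [364 102  20  12 133] [ 674. -612.] [64. 62.] 82.1 zma
[... 4158 characters left out ...]
 [374 324 142  96 651] [652. 617.] [179. 378.] 53.5 zmax 0.054 hue 16.0
scene [501 324  27  23 323] [429. 765.] [62. 63.] 70.2 zmax 0.023 hue 12.0
scene [428 347  26  25 391] [612. 637.] [62. 66.] 43.8 zmax 0.022 hue 12.0
scene [457 368  28  24 405] [614. 721.] [57. 67.] 37.4 zmax 0.022 hue 12.0
scene [412 372  27  28 442] [698. 636.] [66. 65.] 25.6 zmax 0.022 hue 12.0
scene [489 387  16  23 175] [615. 786.] [27. 62.] 88.7 zmax 0.02 hue 12.0
scene [442 393  29  27 468] [696. 720.] [61. 66.] 39.5 zmax 0.021 hue 12.0
scene [396 398  27  22 402] [775. 631.] [49. 65.] 37.8 zmax 0.02 hue 12.0
casetop ((933.6416015625, -80.54603576660156), (391.64337158203125, 657.2985229492188), 89.9854736328125)
```

```bash
cat >> h.py <<'E'
from scipy.spatial.transform import Rotation as Ro
O=np.array([.6245,-.0965]);YAW=.11
def w2c(p):
    d=np.asarray(p)[:2]-O;c,s=np.cos(YAW),np.sin(YAW);return np.array([c*d[0]+s*d[1],-s*d[0]+c*d[1]])
def c2w(x,y): c,s=np.cos(YAW),np.sin(YAW);return O+[c*x-s*y,s*x+c*y]
def rot(yaw,tilt): # tool x at yaw, tool z down, tilted so z leans forward along tool x
    c,s=np.cos(yaw),np.sin(yaw)
    return Ro.from_matrix(np.array([[c,s,0],[s,-c,0],[0,0,-1.]]))*Ro.from_euler('y',tilt)
def cur():
    o=arm.get_obs();q=o["tool_rot"];return o["eef_pos"],Ro.from_quat([q[1],q[2],q[3],q[0]])
def plan(wps,g,step=.038,start=None):
    p,R=start or cur()
    for tp,tR in wps:
        tp=np.asarray(tp)
        n=max(1,int(np.ceil(max(np.linalg.norm(tp-p)/step,np.degrees((R.inv()*tR).magnitude())/6.5))))
        for k in range(n,0,-1):
            rv=np.round(np.degrees((R.inv()*tR).as_rotvec())/k,1); sh=np.round(R.inv().apply(tp-p)*100/k,2)
            print(np.r_[rv,sh,g].tolist(),end=", ")
            p=p+R.apply(sh/100);R=R*Ro.from_rotvec(np.radians(rv))
        print("#")
    return p,R
E
python3 - <<'E'
from h import *
for n in["scene","side"]:
    s=dict(np.load(n+"0.npz"));X=pts(s)
    C=np.stack([*(np.cos(YAW)*(X[...,0]-O[0])+np.sin(YAW)*(X[...,1]-O[1]),-np.sin(YAW)*(X[...,0]-O[0])+np.cos(YAW)*(X[...,1]-O[1]))],-1)if 0 else None
    d=X[...,:2]-O;c,si=np.cos(YAW),np.sin(YAW);cx=c*d[...,0]+si*d[...,1];cy=-si*d[...,0]+c*d[...,1];z=X[...,2]
    m=(s["depth"]>0)&(abs(cx)<.03)&(abs(cy)<.09)&(z>.05)&(z<.15)
    if m.sum()>30: print(n,"flap",m.sum(),np.median(cx[m]),np.polyfit(cy[m],cx[m],1))
    m=(s["depth"]>0)&(abs(cx)<.012)&(z>.03)&(z<.186)&(abs(cy)<.14)
    print("y range",np.percentile(cy[m],[0,1,99,100]).round(3))
    m=(s["depth"]>0)&(cx>.03)&(cx<.22)&(abs(cy)>.09)&(abs(cy)<.14)&(z>.03)&(z<.17)
    for sg in(1,-1):
        k=m&(cy*sg>0)
        if k.sum()>30:print("side",sg,k.sum(),np.median(cy[k]),np.polyfit(cx[k],cy[k],1))
print("tray in case",w2c([.527,-.178]))
y=YAW+np.pi/2
a,b=c2w(-.104,-.185),c2w(-.104,-.16)
plan([([*a,.15],rot(y,0)),([*a,.006],rot(y,0))],105)
E
```

```text
scene flap 522 0.0035333131449386 [-0.00958875  0.0034807 ]
y range [-0.108 -0.104  0.122  0.124]
side 1 1170 0.11702667271579693 [0.009059   0.11584811]
side -1 946 -0.10108202079066515 [ 0.00836516 -0.10206891]
side flap 797 1.8980496739940886e-05 [-9.00987172e-03  6.68895353e-05]
y range [-0.116 -0.112  0.121  0.124]
side 1 1974 0.11477881703521564 [0.00787979 0.11380825]
side -1 1164 -0.10327773243026188 [ 0.00883213 -0.10439296]
tray in case [-0.10585765 -0.07030404]
[-0.0, -0.0, -5.9, 3.15, -1.66, 0.62, 105.0], [-0.0, -0.0, -5.9, 3.3, -1.32, 0.62, 105.0], [-0.0, -0.0, -5.9, 3.42, -0.98, 0.62, 105.0], [-0.0, -0.0, -5.9, 3.51, -0.62, 0.62, 105.0], [-0.0, -0.0, -5.9, 3.55, -0.26, 0.62, 105.0], [-0.0, -0.0, -5.9, 3.56, 0.11, 0.62, 105.0], [-0.0, -0.0, -5.9, 3.53, 0.47, 0.62, 105.0], [-0.0, -0.0, -5.8, 3.46, 0.84, 0.62, 105.0], [-0.0, -0.0, -5.9, 3.36, 1.18, 0.62, 105.0], [-0.0, -0.0, -5.8, 3.22, 1.52, 0.62, 105.0], [-0.0, -0.0, -5.9, 3.05, 1.84, 0.62, 105.0], [-0.0, -0.0, -5.8, 2.84, 2.14, 0.63, 105.0], [-0.0, -0.1, -5.9, 2.62, 2.41, 0.62, 105.0], #
[-0.0, 0.0, 0.0, 0.0, 0.0, 3.6, 105.0], [-0.0, 0.0, 0.0, 0.0, 0.0, 3.6, 105.0], [-0.0, 0.0, 0.0, 0.0, 0.01, 3.6, 105.0], [-0.0, 0.0, 0.0, 0.0, 0.0, 3.6, 105.0], #
```

Call:
jog_arm:
  commands:
    - [0, 0, -5.9, 3.15, -1.66, 0.6, 105]
    - [0, 0, -5.9, 3.3, -1.3, 0.6, 105]
    - [0, 0, -5.9, 3.4, -1.0, 0.6, 105]
    - [0, 0, -5.9, 3.5, -0.6, 0.6, 105]
    - [0, 0, -5.9, 3.55, -0.25, 0.6, 105]

```text
time: 0.52
eef_pos: [0.3505, -0.5018, 0.2007]
tool_rot: [-0.0, 0.907, 0.42, -0.0]
wrist_force: [0.6, 0.1, -0.5]
grip_width: 0.0501
grasp_force: 0.0
```

Call:
jog_arm:
  commands:
    - [0, 0, -5.9, 3.55, 0.1, 0.6, 105]
    - [0, 0, -5.9, 3.5, 0.5, 0.6, 105]
    - [0, 0, -5.8, 3.45, 0.85, 0.6, 105]
    - [0, 0, -5.9, 3.35, 1.2, 0.6, 105]
    - [0, 0, -5.8, 3.2, 1.5, 0.6, 105]

```text
time: 0.93
eef_pos: [0.4703, -0.3712, 0.1708]
tool_rot: [-0.0, 0.772, 0.636, -0.0]
wrist_force: [-0.5, -0.9, -1.1]
grip_width: 0.0502
grasp_force: 0.0
```

Call:
jog_arm:
  commands:
    - [0, 0, -5.9, 3.05, 1.85, 0.6, 105]
    - [0, 0, -5.8, 2.85, 2.15, 0.6, 105]
    - [0, 0, -5.9, 2.6, 2.4, 0.6, 105]
    - [0, 0, 0, 0, 0, 0, 105]
    - [0, 0, 0, 0, 0, 0, 105]

```text
time: 1.35
eef_pos: [0.5428, -0.2908, 0.1525]
tool_rot: [-0.001, 0.665, 0.747, 0.001]
wrist_force: [-0.1, -0.3, -0.1]
grip_width: 0.0505
grasp_force: 0.0
```

```bash
sed -i 's/^O=.*/O=np.array([.626,-.094]);YAW=.12/' h.py
python3 - <<'E'
from h import *
o=arm.get_obs();print(o["time"],o["eef_pos"],w2c(o["eef_pos"]),o["grip_width"],o["q"].round(2))
s=snap("wrist");cv2.imwrite("pics/w1.png",s["image"]);np.savez("w1.npz",**s)
y=YAW+np.pi/2;a=c2w(-.106,-.18)
plan([([*a,.10],rot(y,0)),([*a,.007],rot(y,0))],105)
E
```

```text
1.35 [ 0.54281799 -0.29082487  0.15254468] [-0.10614616 -0.18545153] 0.05054486152464306 [ 0.68  0.49 -0.38  1.75  0.22  0.94  0.32]
[-0.0, -0.0, -0.3, 0.38, 0.09, 2.64, 105.0], [-0.1, -0.0, -0.2, 0.39, 0.08, 2.63, 105.0], #
[0.0, -0.0, -0.0, -0.0, -0.0, 3.1, 105.0], [0.0, -0.0, -0.0, -0.0, -0.0, 3.1, 105.0], [0.0, -0.0, -0.0, -0.01, -0.0, 3.1, 105.0], #
```

View pics/w1.png

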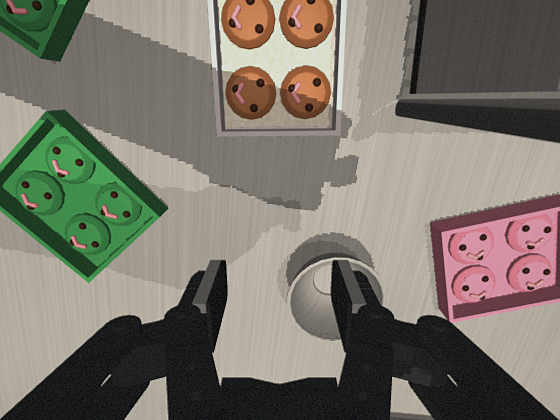

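The wrist view shows the tray's near edge from (220,132) to (340,134), the bowl at (335,285) and the flap's post at about (405,105). I'm checking these before descending.

Run:
```python
from h import *
s=dict(np.load("w1.npz"))
for n,u,v,z in[("tL",220,133,.024),("tR",341,134,.024),("bowl",335,285,.045),("post",400,108,0.1)]:
    p=plane(s,u,v,z);print(n,p.round(3),w2c(p).round(3))
```

```text
tL [ 0.49  -0.242  0.024] [-0.153 -0.131]
tR [ 0.587 -0.232  0.024] [-0.055 -0.132]
bowl [ 0.6   -0.358  0.045] [-0.057 -0.259]
post [ 0.603 -0.207  0.1  ] [-0.037 -0.11 ]
```

Call:
jog_arm:
  commands:
    - [0, 0, -0.3, 0.4, 0.1, 2.6, 105]
    - [0, 0, -0.2, 0.4, 0.1, 2.6, 105]
    - [0, 0, 0, 0, 0, 3.1, 105]
    - [0, 0, 0, 0, 0, 3.1, 105]
    - [0, 0, 0, 0, 0, 3.1, 105]

```text
time: 1.82
eef_pos: [0.5414, -0.288, 0.0073]
tool_rot: [0.0, 0.665, 0.747, -0.001]
wrist_force: [0.3, 0.1, 0.1]
grip_width: 0.0502
grasp_force: 0.0
```

Call:
jog_arm:
  commands:
    - [0, 0, 0, 1.0, 0, 0, 105]
    - [0, 0, 0, 1.0, 0, 0, 105]
    - [0, 0, 0, 1.0, 0, 0, 105]
    - [0, 0, 0, 1.0, 0, 0, 105]
    - [0, 0, 0, 0, 0, 0, 105]

```text
time: 2.23
eef_pos: [0.5393, -0.2433, 0.0105]
tool_rot: [0.001, 0.663, 0.749, 0.001]
wrist_force: [1.4, 1.3, 0.2]
grip_width: 0.0503
grasp_force: 0.0
```

Run:
```python
from h import *
p,R=cur();print(w2c(p),p[2],np.degrees(np.arctan2(*R.as_matrix()[[1,0],0]))-np.degrees(YAW))
```

```text
[-0.10397076 -0.137809  ] 0.010480694063743124 90.126541472254
```

Call:
jog_arm:
  commands:
    - [0, 0, 0, 1.0, 0, 0.1, 105]
    - [0, 0, 0, 1.0, 0, 0.1, 105]
    - [0, 0, 0, 1.0, 0, 0.1, 105]
    - [0, 0, 0, 1.0, 0, 0, 105]
    - [0, 0, 0, 1.0, 0, 0, 105]

```text
time: 2.65
eef_pos: [0.5319, -0.1954, 0.0055]
tool_rot: [0.0, 0.664, 0.748, -0.0]
wrist_force: [-0.1, -2.1, 2.3]
grip_width: 0.0501
grasp_force: 1.5
```

Run:
```python
from h import *
p,R=cur();print(w2c(p),p[2])
s=snap("scene");np.savez("s1.npz",**s);S=snap("side");np.savez("side1.npz",**S)
cv2.imwrite("pics/p1.png",np.vstack([cv2.resize(S["image"][130:250,260:420],(640,480))]))
```

```text
[-0.1055241  -0.08938368] 0.005473026838105445
```

View pics/p1.png

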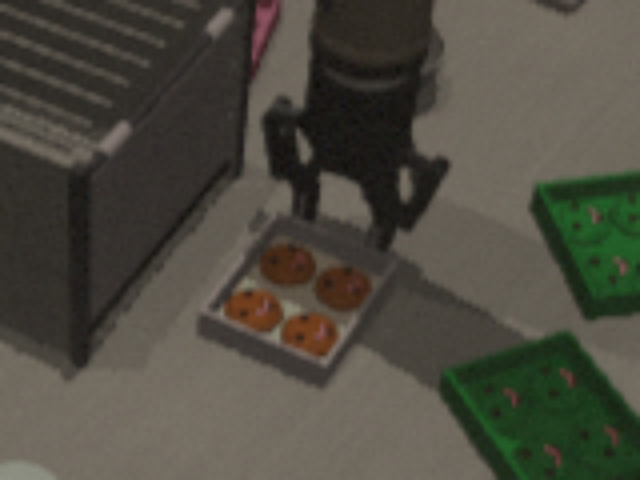

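The tray is sliding square ahead of the two fingers, with rim corners at crop (278,218), (400,262), (325,370) and (203,312).

Run:
```python
from h import *
s=dict(np.load("side1.npz"))
T=np.array([w2c(plane(s,x/4+260,y/4+130,.024)) for x,y in[(278,218),(400,262),(325,364),(203,316)]])
print(T.round(3),T.mean(0))
```

```text
[[-0.064 -0.068]
 [-0.161 -0.073]
 [-0.158  0.043]
 [-0.065  0.048]] [-0.11182158 -0.01242084]
```

Call:
jog_arm:
  commands:
    - [0, 0, 0, 0.6, 0, 0, 105]
    - [0, 0, 0, 0.6, 0, 0, 105]
    - [0, 0, 0, 0, 0, 0, 105]
    - [0, 0, 0, -1.5, 0, 0, 105]
    - [0, 0, 0, -2.0, 0, 0, 105]

```text
time: 3.17
eef_pos: [0.5348, -0.2165, 0.0051]
tool_rot: [-0.001, 0.662, 0.749, 0.001]
wrist_force: [0.7, -0.6, -1.2]
grip_width: 0.0502
grasp_force: 0.0
```

Run:
```python
from h import *
p,R=cur();print(w2c(p),p[2])
f=rot(YAW,-np.pi/4);print(f.as_matrix()[:,2])
a=c2w(-.19,0)
plan([([p[0],p[1],.12],R),([*a,.12],f if f.as_matrix()[0,2]>0 else rot(YAW,np.pi/4)),([*a,.012],f if f.as_matrix()[0,2]>0 else rot(YAW,np.pi/4))],105)
```

```text
[-0.1052424  -0.11073424] 0.005095655393971478
[-0.70202172 -0.08464931 -0.70710678]
[0.0, 0.0, 0.0, 0.01, -0.0, -2.87, 105.0], [0.0, 0.0, 0.0, 0.0, -0.0, -2.87, 105.0], [0.0, 0.0, 0.0, 0.01, -0.0, -2.88, 105.0], [0.0, 0.0, 0.0, 0.0, -0.01, -2.87, 105.0], #
[-2.2, 2.2, 5.3, 0.69, -0.53, 0.0, 105.0], [-2.2, 2.2, 5.3, 0.64, -0.59, 0.01, 105.0], [-2.2, 2.2, 5.3, 0.59, -0.65, 0.01, 105.0], [-2.2, 2.2, 5.3, 0.52, -0.7, 0.0, 105.0], [-2.2, 2.2, 5.3, 0.46, -0.74, -0.01, 105.0], [-2.2, 2.2, 5.3, 0.39, -0.78, -0.02, 105.0], [-2.2, 2.2, 5.3, 0.31, -0.81, -0.04, 105.0], [-2.2, 2.2, 5.3, 0.24, -0.84, -0.06, 105.0], [-2.2, 2.2, 5.3, 0.16, -0.85, -0.08, 105.0], [-2.2, 2.2, 5.3, 0.09, -0.86, -0.11, 105.0], [-2.2, 2.2, 5.3, 0.01, -0.86, -0.14, 105.0], [-2.2, 2.2, 5.3, -0.06, -0.85, -0.18, 105.0], [-2.3, 2.2, 5.3, -0.13, -0.83, -0.21, 105.0], [-2.3, 2.2, 5.4, -0.2, -0.81, -0.25, 105.0], [-2.2, 2.2, 5.3, -0.26, -0.78, -0.3, 105.0], [-2.3, 2.1, 5.4, -0.31, -0.74, -0.33, 105.0], #
[0.0, 0.0, -0.0, -2.55, -0.0, 2.55, 105.0], [0.0, 0.0, -0.0, -2.54, -0.0, 2.54, 105.0], [0.0, 0.0, -0.0, -2.55, -0.01, 2.55, 105.0], #
```

Call:
jog_arm:
  commands:
    - [0, 0, 0, 0, 0, -2.9, 105]
    - [0, 0, 0, 0, 0, -2.9, 105]
    - [0, 0, 0, 0, 0, -2.9, 105]
    - [0, 0, 0, 0, 0, -2.9, 105]
    - [-2.2, 2.2, 5.3, 0.7, -0.5, 0, 105]

```text
time: 3.58
eef_pos: [0.5347, -0.2119, 0.1271]
tool_rot: [0.003, 0.696, 0.717, 0.03]
wrist_force: [1.7, 0.2, 0.5]
grip_width: 0.0504
grasp_force: 0.0
```

Call:
jog_arm:
  commands:
    - [-2.2, 2.2, 5.3, 0.65, -0.6, 0, 105]
    - [-2.2, 2.2, 5.3, 0.6, -0.65, 0, 105]
    - [-2.2, 2.2, 5.3, 0.5, -0.7, 0, 105]
    - [-2.2, 2.2, 5.3, 0.45, -0.75, 0, 105]
    - [-2.2, 2.2, 5.3, 0.4, -0.8, 0, 105]

```text
time: 4.0
eef_pos: [0.4979, -0.1811, 0.1211]
tool_rot: [-0.01, 0.835, 0.526, 0.161]
wrist_force: [-0.1, 0.1, -0.3]
grip_width: 0.0504
grasp_force: 0.0
```

Call:
jog_arm:
  commands:
    - [-2.2, 2.2, 5.3, 0.3, -0.8, 0, 105]
    - [-2.2, 2.2, 5.3, 0.25, -0.85, -0.05, 105]
    - [-2.2, 2.2, 5.3, 0.15, -0.85, -0.1, 105]
    - [-2.2, 2.2, 5.3, 0.1, -0.85, -0.1, 105]
    - [-2.2, 2.2, 5.3, 0, -0.85, -0.15, 105]

```text
time: 4.42
eef_pos: [0.4675, -0.15, 0.1206]
tool_rot: [-0.016, 0.911, 0.301, 0.282]
wrist_force: [2.0, 0.6, -0.8]
grip_width: 0.0501
grasp_force: 0.0
```

Call:
jog_arm:
  commands:
    - [-2.2, 2.2, 5.3, -0.05, -0.85, -0.2, 105]
    - [-2.3, 2.2, 5.3, -0.15, -0.85, -0.2, 105]
    - [-2.3, 2.2, 5.4, -0.2, -0.8, -0.25, 105]
    - [-2.2, 2.2, 5.3, -0.25, -0.8, -0.3, 105]
    - [-2.3, 2.1, 5.4, -0.3, -0.75, -0.35, 105]

```text
time: 4.83
eef_pos: [0.4427, -0.1445, 0.1535]
tool_rot: [-0.04, 0.928, 0.149, 0.338]
wrist_force: [0.7, -0.8, 0.0]
grip_width: 0.0501
grasp_force: 0.0
```

Run:
```python
from h import *
p,R=cur();o=arm.get_obs();print(w2c(p),p[2],o["q"].round(2))
f=rot(YAW,np.pi/4);print(R.as_matrix()[:,2],f.as_matrix()[:,2])
S=snap("side");np.savez("side2.npz",**S)
cv2.imwrite("pics/p2.png",cv2.resize(S["image"][100:250,220:420],(800,600)))
a=c2w(-.19,0)
plan([([*a,.10],rot(YAW,np.pi/4)),([*a,.012],rot(YAW,np.pi/4))],105)
```

```text
[-0.18799576 -0.02823022] 0.15353350083621498 [ 1.52  0.34 -1.12  2.44 -1.37  0.17  0.58]
[ 0.61578492  0.17459768 -0.76832583] [ 0.70202172  0.08464931 -0.70710678]
[-2.9, 2.5, 4.2, -1.56, -1.64, 2.21, 105.0], [-2.9, 2.5, 4.2, -1.77, -1.62, 2.06, 105.0], #
[0.0, -0.0, 0.0, -2.07, -0.0, 2.07, 105.0], [0.0, -0.0, 0.0, -2.08, -0.0, 2.08, 105.0], [0.0, -0.0, 0.0, -2.07, -0.01, 2.07, 105.0], #
```

View pics/p2.png

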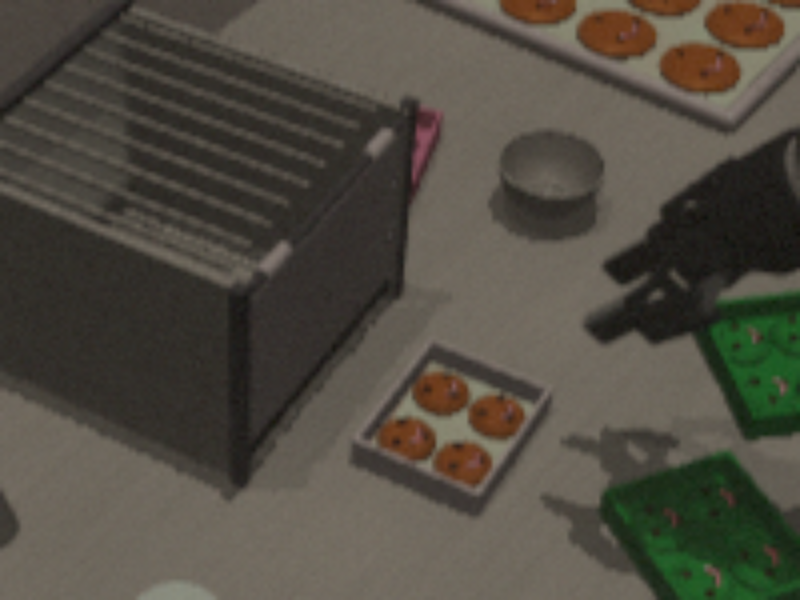

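The tray is nearly centred and square, but the arm hit its joint limits tilting this close to the base. I'll go back to vertical, push from there, and tilt further out.

Run:
```python
from h import *
s=dict(np.load("side2.npz"))
T=np.array([w2c(plane(s,x/4+220,y/4+100,.024)) for x,y in[(434,347),(551,390),(478,493),(355,442)]])
print(T.round(3),T.mean(0))
a=c2w(-.185,0)
plan([([*a,.13],rot(YAW,0)),([*a,.007],rot(YAW,0))],105)
```

```text
[[-0.066 -0.058]
 [-0.159 -0.062]
 [-0.157  0.053]
 [-0.062  0.056]] [-0.1110993  -0.00280339]
[-0.3, -5.7, 1.5, -0.12, -0.44, 0.35, 105.0], [-0.3, -5.7, 1.5, -0.09, -0.44, 0.36, 105.0], [-0.3, -5.7, 1.4, -0.07, -0.44, 0.36, 105.0], [-0.3, -5.7, 1.5, -0.04, -0.45, 0.37, 105.0], [-0.3, -5.7, 1.4, -0.02, -0.45, 0.37, 105.0], [-0.3, -5.7, 1.5, 0.0, -0.44, 0.36, 105.0], [-0.4, -5.7, 1.4, 0.03, -0.45, 0.36, 105.0], #
[0.0, 0.0, 0.0, 0.0, -0.0, 3.07, 105.0], [0.0, 0.0, 0.0, 0.0, -0.0, 3.08, 105.0], [0.0, 0.0, 0.0, 0.0, -0.01, 3.07, 105.0], [0.0, 0.0, 0.0, 0.01, -0.0, 3.08, 105.0], #
```

Call:
jog_arm:
  commands:
    - [-0.3, -5.7, 1.5, -0.1, -0.45, 0.35, 105]
    - [-0.3, -5.7, 1.5, -0.1, -0.45, 0.35, 105]
    - [-0.3, -5.7, 1.4, -0.1, -0.45, 0.35, 105]
    - [-0.3, -5.7, 1.5, -0.05, -0.45, 0.35, 105]
    - [-0.3, -5.7, 1.4, 0, -0.45, 0.35, 105]

```text
time: 5.3
eef_pos: [0.4416, -0.1292, 0.1347]
tool_rot: [-0.041, 0.963, 0.131, 0.231]
wrist_force: [-0.6, 1.9, -1.1]
grip_width: 0.05
grasp_force: 0.0
```

Call:
jog_arm:
  commands:
    - [-0.3, -5.7, 1.5, 0, -0.45, 0.35, 105]
    - [-0.4, -5.7, 1.4, 0, -0.45, 0.35, 105]
    - [0, 0, 0, 0, 0, 0, 105]

```text
time: 5.55
eef_pos: [0.4453, -0.1173, 0.1314]
tool_rot: [-0.04, 0.975, 0.125, 0.181]
wrist_force: [0.5, 0.3, 1.0]
grip_width: 0.0498
grasp_force: 0.0
```

Run:
```python
from h import *
p,R=cur();print(w2c(p),p[2],arm.get_obs()["q"].round(2),R.as_matrix()[:,2].round(3))
a=c2w(-.19,-.002)
plan([([*a,p[2]],rot(YAW,0)),([*a,.007],rot(YAW,0)),([*c2w(-.09,-.002),.007],rot(YAW,0))],105)
```

```text
[-0.18223789 -0.00152236] 0.13139893108794265 [ 0.55  0.18 -0.31  2.34 -0.46  0.35 -0.64] [ 0.342  0.124 -0.931]
[-0.8, -5.3, 1.9, -0.18, -0.02, -0.07, 105.0], [-0.9, -5.3, 1.9, -0.19, -0.01, -0.05, 105.0], [-0.8, -5.2, 1.9, -0.19, 0.0, -0.04, 105.0], [-0.9, -5.3, 2.0, -0.19, 0.01, -0.02, 105.0], #
[0.0, 0.0, -0.0, 0.0, -0.0, 3.11, 105.0], [0.0, 0.0, -0.0, 0.0, -0.0, 3.11, 105.0], [0.0, 0.0, -0.0, 0.0, -0.0, 3.11, 105.0], [0.0, 0.0, -0.0, 0.0, -0.01, 3.11, 105.0], #
[0.0, 0.0, -0.0, 3.33, 0.0, 0.0, 105.0], [0.0, 0.0, -0.0, 3.34, 0.0, 0.0, 105.0], [0.0, 0.0, -0.0, 3.33, 0.0, 0.0, 105.0], #
```

Call:
jog_arm:
  commands:
    - [-0.8, -5.3, 1.9, -0.2, 0, 0, 105]
    - [-0.9, -5.3, 1.9, -0.2, 0, 0, 105]
    - [-0.8, -5.2, 1.9, -0.2, 0, 0, 105]
    - [-0.9, -5.3, 2.0, -0.2, 0, 0, 105]
    - [0, 0, 0, 0, 0, 0, 105]

```text
time: 5.97
eef_pos: [0.4388, -0.1184, 0.1287]
tool_rot: [-0.009, 0.997, 0.068, 0.021]
wrist_force: [0.3, 0.5, 0.8]
grip_width: 0.0502
grasp_force: 0.0
```

Run:
```python
from h import *
p,R=cur();print(w2c(p),p[2],arm.get_obs()["q"].round(2),R.as_matrix()[:,2].round(3))
a=c2w(-.19,-.002)
plan([([*a,.1],rot(YAW,0)),([*a,.007],rot(YAW,0))],105)
```

```text
[-0.18876399 -0.00179858] 0.12867629543347686 [ 0.21  0.25 -0.08  2.18 -0.01  0.68 -1.29] [ 0.041  0.022 -0.999]
[-0.9, -2.5, 0.9, -0.25, 0.06, 2.86, 105.0], #
[-0.0, -0.0, -0.0, -0.0, 0.0, 3.1, 105.0], [-0.0, -0.0, -0.0, -0.0, 0.0, 3.1, 105.0], [-0.0, -0.0, -0.0, -0.0, 0.01, 3.1, 105.0], #
```

Run:
```python
from h import *
import itertools
from scipy.optimize import least_squares
p,R=cur();q0=arm.get_obs()["q"]
D=[([1.115,.478,.022,1.556,-.011,1.109,-.083],[.23,-.634,.23],[0,.985,.173,0]),
([.68,.49,-.38,1.75,.22,.94,.32],[.5428,-.2908,.1525],[-.001,.665,.747,.001]),
([1.52,.34,-1.12,2.44,-1.37,.17,.58],[.4428,-.1445,.1535],[-.04,.928,.149,.338]),
([.55,.18,-.31,2.34,-.46,.35,-.64],[.4455,-.1172,.1314],[-.04,.975,.125,.181])]
D=[(np.array(a),np.array(b),Ro.from_quat([c[1],c[2],c[3],c[0]])) for a,b,c in D]+[(q0,p,R)]
def ch(q,s,a,b):
    E=Ro.from_euler;L=[E('z',s[0]*q[0]+a),E('y',q[1]),E('z',s[1]*q[2]),E('y',q[3]),E('z',s[2]*q[4]),E('y',q[5]),E('z',s[3]*q[6]+b)]
    o=[];r=Ro.identity()
    for l in L:r=r*l;o.append(r)
    return o
best=[]
for s in itertools.product([1,-1],repeat=4):
  for a0 in(0,np.pi/2,np.pi,-np.pi/2):
    f=lambda x:np.concatenate([(ch(q,s,*x)[-1].inv()*R).as_rotvec() for q,_,R in D])
    r=least_squares(f,[a0,0]);best.append((r.cost,s,r.x))
best.sort(key=lambda t:t[0])
for b in best[:3]:print(b)
_,s,x=best[0]
A=[];B=[]
for q,t,_ in D:
    o=[k.as_matrix() for k in ch(q,s,*x)]
    A.append(np.hstack([np.array([[0],[0],[1.]]),o[1][:,2:],o[3][:,2:],o[6][:,2:]]));B.append(t)
A=np.vstack(A);B=np.hstack(B);l,*_=np.linalg.lstsq(A,B,rcond=None);print(l,(A@l-B).reshape(-1,3).round(3))
```

```text
(np.float64(0.00011656909189538684), (-1, -1, -1, -1), array([-0.00361936,  1.56893287]))
(np.float64(0.00011656909189539078), (-1, -1, -1, -1), array([-0.00361936,  1.56893287]))
(np.float64(0.00011656909189539083), (-1, -1, -1, -1), array([-0.00361936,  1.56893287]))
[0.13258587 0.62553296 0.43313485 0.27867621] [[ 0.056  0.023 -0.014]
 [ 0.029  0.029 -0.001]
 [-0.01  -0.007  0.002]
 [-0.002  0.048  0.008]
 [ 0.003  0.057  0.005]]
```

```bash
cat > k.py <<'E'
from h import *
from scipy.optimize import least_squares
E_=Ro.from_euler
LO=np.array([-2.96,-.34,-1.41,.24,-1.37,.17,-2.96]);HI=np.array([2.96,2.1,1.46,2.44,4.51,1.92,2.96])
def ch(q):
    L=[E_('z',-q[0]),E_('y',q[1]),E_('z',-q[2]),E_('y',q[3]),E_('z',-q[4]),E_('y',q[5]),E_('z',-q[6]+np.pi/2)]
    o=[];r=Ro.identity()
    for l in L:r=r*l;o.append(r)
    return o
D=[([1.115,.478,.022,1.556,-.011,1.109,-.083],[.23,-.634,.23]),([.68,.49,-.38,1.75,.22,.94,.32],[.5428,-.2908,.1525]),
([1.52,.34,-1.12,2.44,-1.37,.17,.58],[.4428,-.1445,.1535]),([.55,.18,-.31,2.34,-.46,.35,-.64],[.4455,-.1172,.1314]),([.21,.25,-.08,2.18,-.01,.68,-1.29],[.4388,-.1184,.1287])]
def row(q):
    o=[k.as_matrix() for k in ch(q)]
    return np.hstack([np.array([[0],[0],[1.]]),o[0][:,:2],o[1],o[3],o[5][:,:2],o[6][:,2:]])
A=np.vstack([row(np.array(q)) for q,_ in D]);B=np.hstack([t for _,t in D])
l0=np.array([.3,0,0,0,0,.45,0,0,.4,0,0,.3]);w=np.array([.02]+[.02]*2+[.02,.02,.02]*2+[.02]*2+[.02])
M=np.vstack([A,np.diag(w)]);l=np.linalg.lstsq(M,np.r_[B,w*l0],rcond=None)[0]
def fk(q): return row(q)@l,ch(q)[-1]
def ik(p,R,q0,reg=.02,lo=LO+.05,hi=HI-.05):
    f=lambda q:np.r_[(fk(q)[0]-p)*10,(fk(q)[1].inv()*R).as_rotvec()*3,reg*(q-q0)]
    r=least_squares(f,np.clip(q0,lo+.01,hi-.01),bounds=(lo,hi));e=f(r.x);return r.x,np.linalg.norm(e[:3])/10,np.linalg.norm(e[3:6])/3
E
python3 - <<'E'
from k import *
print(l.round(3),(A@l-B).reshape(-1,3).round(3).tolist())
rng=np.random.default_rng(0);q0=arm.get_obs()["q"]
for flip in(0,np.pi):
  for tl in(30,40,45):
    R=rot(YAW,np.radians(tl))*E_('z',flip); S=[]
    for k in range(25):
        qs=rng.uniform(LO,HI) if k else q0
        q1,e,r=ik(np.r_[c2w(.055,0),.012],R,qs,.002)
        q2,e2,r2=ik(np.r_[c2w(-.09,0),.012],R,q1,.002)
        if max(e,e2)<.003 and max(r,r2)<.02:S.append((np.linalg.norm(q2-q0),q1.round(2),q2.round(2)))
    S.sort(key=lambda t:t[0]);print(flip,tl,len(S))
    for t in S[:3]:print("  ",*t)
E
```

```text
[ 0.354 -0.003 -0.009  0.027 -0.009  0.501  0.023 -0.049  0.497  0.013
  0.003  0.313] [[-0.001, -0.001, 0.001], [-0.001, -0.001, -0.001], [-0.001, 0.0, -0.001], [0.002, 0.001, 0.001], [-0.001, 0.001, -0.001]]
0 30 16
   2.8829664423792267 [ 0.52  0.71 -0.57  1.98  1.54  0.22 -2.76] [ 1.05  0.81 -1.06  2.27  1.9   0.48 -2.91]
   2.88296646409137 [ 0.53  0.72 -0.58  1.98  1.54  0.23 -2.76] [ 1.05  0.81 -1.06  2.27  1.9   0.48 -2.91]
   2.882967310836645 [ 0.6   0.74 -0.67  1.97  1.54  0.28 -2.72] [ 1.05  0.81 -1.06  2.27  1.9   0.48 -2.91]
0 40 18
   3.2956750643025434 [ 1.14  1.32 -1.36  2.02  2.05  0.81 -2.61] [ 1.38  1.26 -1.36  2.32  2.16  0.79 -2.73]
   3.295675065535196 [ 1.14  1.32 -1.36  2.02  2.05  0.81 -2.61] [ 1.38  1.26 -1.36  2.32  2.16  0.79 -2.73]
   3.295675065546299 [ 1.14  1.32 -1.36  2.02  2.05  0.81 -2.61] [ 1.38  1.26 -1.36  2.32  2.16  0.79 -2.73]
0 45 18
   3.4595605034772126 [ 1.18  1.38 -1.36  2.06  2.21  0.79 -2.68] [ 1.44  1.36 -1.36  2.35  2.31  0.8  -2.74]
   3.4595605035011943 [ 1.18  1.38 -1.36  2.06  2.21  0.79 -2.68] [ 1.44  1.36 -1.36  2.35  2.31  0.8
[... 477 characters left out ...]
592653589793 40 13
   3.0603594956738864 [ 0.73  0.82 -0.78  2.07  2.39  0.38 -0.31] [ 1.01  0.82 -0.93  2.36  2.6   0.51 -0.4 ]
   3.0608233391162094 [ 0.69  0.8  -0.73  2.08  2.46  0.36 -0.41] [ 0.97  0.79 -0.88  2.36  2.66  0.5  -0.49]
   3.065721925704136 [ 0.77  0.85 -0.82  2.07  2.33  0.4  -0.23] [ 1.05  0.85 -0.98  2.36  2.54  0.52 -0.32]
3.141592653589793 45 15
   3.2284906865068965 [ 0.8   0.89 -0.83  2.1   2.62  0.47 -0.45] [ 1.05  0.89 -0.93  2.38  2.8   0.6  -0.51]
   3.2287633168356296 [ 0.73  0.85 -0.75  2.11  2.72  0.46 -0.6 ] [ 0.98  0.84 -0.85  2.39  2.89  0.6  -0.64]
   3.228770760198589 [ 0.54  0.77 -0.52  2.12  2.99  0.44 -0.99] [ 0.98  0.84 -0.85  2.39  2.89  0.6  -0.64]
```

Call:
jog_arm:
  commands:
    - [-0.9, -2.5, 0.9, -0.25, 0, 2.9, 105]
    - [0, 0, 0, 0, 0, 3.1, 105]
    - [0, 0, 0, 0, 0, 3.1, 105]
    - [0, 0, 0, 0, 0, 3.1, 105]
    - [0, 0, 0, 0, 0, 0, 105]

```text
time: 6.38
eef_pos: [0.4295, -0.1195, 0.0016]
tool_rot: [-0.002, 0.998, 0.058, -0.004]
wrist_force: [-1.0, -0.5, -0.2]
grip_width: 0.0503
grasp_force: 0.0
```

Call:
jog_arm:
  commands:
    - [0, 0, 0, 1.2, 0, 0, 105]
    - [0, 0, 0, 1.2, 0, 0, 105]
    - [0, 0, 0, 1.2, 0, 0, 105]
    - [0, 0, 0, 1.2, 0, 0, 105]
    - [0, 0, 0, 1.2, 0, 0, 105]

```text
time: 6.8
eef_pos: [0.4959, -0.1135, 0.0086]
tool_rot: [-0.0, 0.998, 0.058, 0.002]
wrist_force: [-0.8, -1.2, -1.4]
grip_width: 0.0501
grasp_force: 0.5
```

Run:
```python
from h import *
p,R=cur();o=arm.get_obs();print(w2c(p),p[2],o["q"].round(2),R.as_matrix().round(3),o["wrist_force"])
```

```text
[-0.13148278 -0.0037614 ] 0.008576233076172161 [ 0.14  0.54 -0.05  2.1   0.05  0.5  -1.4 ] [[ 0.993  0.115  0.003]
 [ 0.115 -0.993  0.001]
 [ 0.003 -0.    -1.   ]] [-0.82461974 -1.20792461 -1.37445085]
```

Contact is made; I continue to about x = -0.085.

Call:
jog_arm:
  commands:
    - [0, 0, 0, 1.0, 0, 0, 105]
    - [0, 0, 0, 1.0, 0, 0, 105]
    - [0, 0, 0, 1.0, 0, 0.1, 105]
    - [0, 0, 0, 1.0, 0, 0, 105]
    - [0, 0, 0, 0.8, 0, 0, 105]

```text
time: 7.22
eef_pos: [0.5428, -0.1077, 0.0056]
tool_rot: [0.0, 0.998, 0.057, -0.0]
wrist_force: [-3.9, -0.7, 3.1]
grip_width: 0.0503
grasp_force: 1.6
```

Call:
jog_arm:
  commands:
    - [0, 0, 0, -1.5, 0, 0, 105]
    - [0, 0, 0, -2.5, 0, 0, 105]
    - [0, 0, 0, -1, 0, -3, 105]
    - [0, 0, 0, 0, 0, -4, 105]
    - [0, 0, 0, 0, 0, -4, 105]

```text
time: 7.63
eef_pos: [0.4916, -0.1131, 0.116]
tool_rot: [0.0, 0.998, 0.058, -0.001]
wrist_force: [1.8, 0.1, -1.0]
grip_width: 0.0506
grasp_force: 0.0
```

Run:
```python
from k import *
p,R=cur();q=arm.get_obs()["q"];print(w2c(p),p[2],q.round(2))
S=snap("side");np.savez("side3.npz",**S);cv2.imwrite("pics/p3.png",cv2.resize(S["image"][100:250,220:420],(800,600)))
# joint path to the flipped branch, at safe height
R1=rot(YAW,np.radians(40))*E_('z',np.pi)
best=None
for p1 in (np.r_[c2w(-.12,0),.16],):
    for s in ([.97,.79,-.88,2.36,2.66,.5,-.49],[.6,.8,-.5,2.3,2.9,.5,-.9]):
        g,e,r=ik(p1,R1,np.array(s),.002);print(g.round(2),e,r)
q1=g
for t in np.linspace(0,1,9):
    P,RR=fk(q+(q1-q)*t);print(t,w2c(P).round(3),P[2].round(3),RR.as_matrix()[:,2].round(2))
```

```text
[-0.13572658 -0.0028589 ] 0.11595254659516113 [ 0.15  0.35 -0.06  2.06  0.03  0.73 -1.38]
[ 1.39  0.43 -1.36  2.39  1.75  0.22  0.21] 0.002855170392393406 0.00994035923476974
[ 1.39  0.43 -1.36  2.39  1.75  0.22  0.21] 0.0028553369135412136 0.009939828034099584
0.0 [-0.141 -0.002] 0.116 [-0. -0. -1.]
0.125 [-0.157 -0.033] 0.099 [ 0.02 -0.08 -1.  ]
0.25 [-0.163 -0.055] 0.089 [ 0.08 -0.13 -0.99]
0.375 [-0.161 -0.068] 0.085 [ 0.16 -0.15 -0.97]
0.5 [-0.153 -0.071] 0.087 [ 0.26 -0.15 -0.95]
0.625 [-0.142 -0.065] 0.097 [ 0.37 -0.12 -0.92]
0.75 [-0.13 -0.05] 0.113 [ 0.47 -0.07 -0.88]
0.875 [-0.121 -0.029] 0.135 [ 0.56  0.   -0.83]
1.0 [-0.117 -0.001] 0.16 [ 0.63  0.08 -0.77]
```

View pics/p3.png

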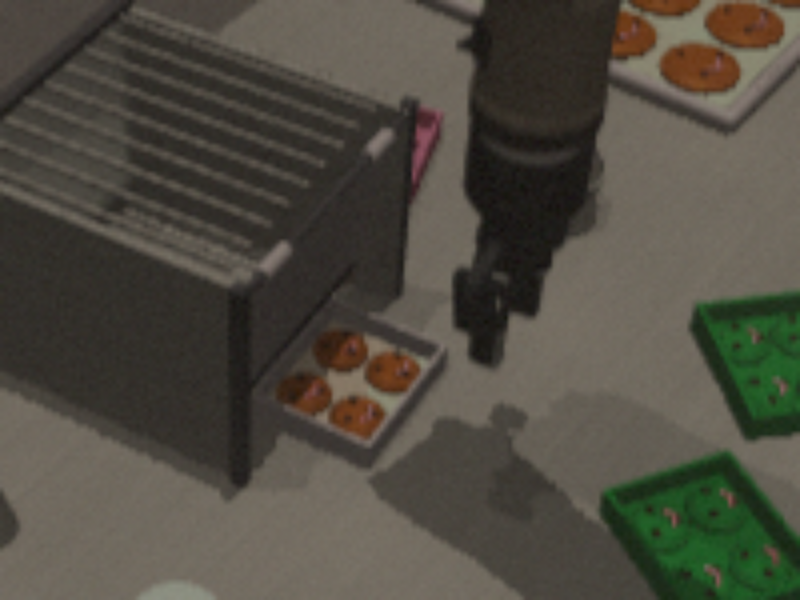

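The tray's front is under the flap (rim near corner at (370,450)) and the flap is lifted a little. Now I'll swing the wrist to its other branch, clear of everything.

```bash
cat >> k.py <<'E'
def jplan(q1,p1,n,g=105,zmin=None):
    p,R=cur();q=arm.get_obs()["q"];p0=p;qq=q;b=p-fk(q)[0]
    for k in range(1,n+1):
        tR=fk(q+(q1-q)*k/n)[1];tp=p0+(p1-p0)*k/n
        qq,e,r=ik(tp-b,tR,qq+(q1-q)/n,.01)
        rv=np.round(np.degrees((R.inv()*tR).as_rotvec()),1);sh=np.round(R.inv().apply(tp-p)*100,2)
        print([*map(float,rv),*map(float,sh),g],"#",qq.round(2),round(e,3),round(r,3))
        p=p+R.apply(sh/100);R=R*Ro.from_rotvec(np.radians(rv))
E
python3 - <<'E'
from k import *
p,R=cur();q=arm.get_obs()["q"]
p1=np.r_[c2w(-.12,0),.07];R1=rot(YAW,np.radians(40))*E_('z',np.pi)
g,e,r=ik(p1,R1,np.array([.97,.79,-.88,2.36,2.66,.5,-.49]),.01);print(g.round(2),e,r)
jplan(g,p1,16)
E
```

```text
[ 1.38  0.92 -1.36  2.39  2.05  0.58  0.25] 0.003928481573466168 0.010981770563687564
[-2.1, -3.0, -11.3, 0.06, -0.03, 0.34, 105] # [ 0.19  0.37 -0.15  2.02  0.15  0.79 -1.31] 0.0 0.0
[-1.5, -2.6, -11.5, 0.08, -0.02, 0.33, 105] # [ 0.24  0.39 -0.25  2.    0.25  0.84 -1.22] 0.0 0.0
[-0.9, -2.0, -11.7, 0.11, -0.02, 0.33, 105] # [ 0.31  0.42 -0.35  1.99  0.34  0.88 -1.11] 0.0 0.0
[-0.7, -1.4, -11.8, 0.11, 0.0, 0.32, 105] # [ 0.38  0.44 -0.46  1.98  0.43  0.91 -0.99] 0.0 0.0
[-0.8, -0.6, -11.9, 0.12, 0.02, 0.33, 105] # [ 0.45  0.47 -0.57  1.98  0.51  0.93 -0.86] 0.0 0.0
[-1.2, -0.1, -11.8, 0.12, 0.05, 0.32, 105] # [ 0.54  0.49 -0.68  1.99  0.59  0.94 -0.73] 0.0 0.0
[-1.7, 0.2, -11.7, 0.11, 0.06, 0.32, 105] # [ 0.63  0.51 -0.79  2.01  0.67  0.94 -0.59] 0.0 0.0
[-2.5, 0.3, -11.6, 0.1, 0.07, 0.32, 105] # [ 0.72  0.54 -0.9   2.03  0.76  0.93 -0.45] 0.0 0.0
[-3.1, 0.1, -11.3, 0.07, 0.07, 0.33, 105] # [ 0.82  0.57 -1.02  2.06  0.85  0.91 -0.31] 0.0 0.0
[-3.9, -0.5, -11.0, 0.07, 0.07, 0.33, 105] # [ 0.92  0.61 -1.12  2.1   0.95  0.88 -0.18] 0.0 0.0
[-4.3, -1.3, -10.8, 0.05, 0.06, 0.34, 105] # [ 1.03  0.65 -1.22  2.14  1.07  0.84 -0.06] 0.0 0.0
[-4.5, -2.3, -10.5, 0.05, 0.04, 0.33, 105] # [ 1.12  0.71 -1.3   2.19  1.2   0.8   0.05] 0.0 0.0
[-4.3, -3.5, -10.2, 0.06, 0.02, 0.34, 105] # [ 1.21  0.76 -1.36  2.24  1.34  0.75  0.15] 0.0 0.0
[-3.9, -4.6, -9.9, 0.08, 0.02, 0.34, 105] # [ 1.26  0.77 -1.36  2.3   1.51  0.65  0.21] 0.0 0.0
[-2.9, -5.7, -9.9, 0.1, 0.0, 0.33, 105] # [ 1.32  0.81 -1.36  2.36  1.76  0.58  0.22] 0.0 0.0
[-1.8, -6.5, -9.8, 0.13, 0.01, 0.31, 105] # [ 1.39  0.91 -1.36  2.39  2.02  0.56  0.27] 0.005 0.013
```

Run:
```python
from k import *
p1=np.r_[c2w(-.12,0),.07];R1=rot(YAW,np.radians(30))*E_('z',np.pi)
g,e,r=ik(p1,R1,np.array([.9,.6,-.8,2.28,2.,.39,0.07]),.01);print(g.round(2),e,r)
jplan(g,p1,27)
```

```text
[ 0.91  0.48 -0.88  2.35  1.83  0.22  0.1 ] 3.786840796028581e-06 2.224313732144402e-05
[-1.9, -0.2, -6.0, 0.04, -0.02, 0.2, 105] # [ 0.16  0.34 -0.09  2.06  0.1   0.73 -1.35] 0.0 0.0
[-1.8, -0.2, -6.2, 0.03, -0.02, 0.2, 105] # [ 0.16  0.34 -0.13  2.06  0.16  0.72 -1.32] 0.0 0.0
[-1.7, -0.2, -6.1, 0.05, -0.02, 0.2, 105] # [ 0.17  0.34 -0.16  2.07  0.23  0.72 -1.28] 0.0 0.0
[-1.6, -0.2, -6.3, 0.04, -0.02, 0.2, 105] # [ 0.19  0.34 -0.2   2.08  0.29  0.71 -1.25] 0.0 0.0
[-1.5, -0.2, -6.3, 0.05, -0.02, 0.19, 105] # [ 0.2   0.35 -0.24  2.09  0.35  0.7  -1.21] 0.0 0.0
[-1.5, -0.1, -6.3, 0.05, -0.03, 0.2, 105] # [ 0.22  0.35 -0.27  2.1   0.42  0.69 -1.16] 0.0 0.0
[-1.4, -0.1, -6.4, 0.05, -0.02, 0.2, 105] # [ 0.24  0.35 -0.31  2.11  0.48  0.68 -1.12] 0.0 0.0
[-1.4, -0.1, -6.5, 0.06, -0.02, 0.19, 105] # [ 0.26  0.35 -0.35  2.13  0.54  0.67 -1.07] 0.0 0.0
[-1.4, -0.0, -6.5, 0.06, -0.02, 0.2, 105] # [ 0.28  0.35 -0.38  2.14  0.6   0.65 -1.02] 0.0 0.0
[-1.4, -0.0, -6.5, 0.06, -0.02, 0.19, 105] # [ 0.3   0.35 -0.42  2.16  0.65  0.64 -0.96] 0.0 0.0
[-1.3, 0.0, -6.5, 0.06, -0.01, 0.19, 105] # [ 0.3
[... 871 characters left out ...]
 2.32  1.29  0.42 -0.37] 0.0 0.0
[-1.8, -0.2, -6.6, 0.07, 0.01, 0.2, 105] # [ 0.66  0.39 -0.76  2.33  1.37  0.39 -0.31] 0.0 0.0
[-1.8, -0.3, -6.5, 0.06, 0.0, 0.19, 105] # [ 0.7   0.4  -0.78  2.34  1.45  0.36 -0.25] 0.0 0.0
[-1.9, -0.4, -6.6, 0.06, 0.01, 0.19, 105] # [ 0.74  0.41 -0.8   2.35  1.53  0.33 -0.19] 0.0 0.0
[-1.9, -0.5, -6.6, 0.07, 0.01, 0.2, 105] # [ 0.78  0.43 -0.82  2.36  1.62  0.3  -0.13] 0.0 0.0
[-1.9, -0.6, -6.6, 0.06, 0.02, 0.19, 105] # [ 0.83  0.44 -0.84  2.36  1.7   0.27 -0.07] 0.0 0.0
[-1.8, -0.7, -6.6, 0.07, 0.01, 0.19, 105] # [ 0.87  0.46 -0.86  2.36  1.78  0.25 -0.  ] 0.0 0.0
[-1.8, -0.9, -6.6, 0.06, 0.01, 0.2, 105] # [ 0.92  0.48 -0.88  2.36  1.86  0.22  0.07] 0.0 0.0
```

Call:
jog_arm:
  commands:
    - [-1.9, -0.2, -6.0, 0.05, 0, 0.2, 105]
    - [-1.8, -0.2, -6.2, 0.05, 0, 0.2, 105]
    - [-1.7, -0.2, -6.1, 0.05, 0, 0.2, 105]
    - [-1.6, -0.2, -6.3, 0.05, 0, 0.2, 105]
    - [-1.5, -0.2, -6.3, 0.05, 0, 0.2, 105]

```text
time: 8.1
eef_pos: [0.4964, -0.1125, 0.1057]
tool_rot: [0.075, 0.943, 0.324, -0.005]
wrist_force: [1.3, 0.2, -0.6]
grip_width: 0.0503
grasp_force: 0.0
```

Call:
jog_arm:
  commands:
    - [-1.5, -0.1, -6.3, 0.05, 0, 0.2, 105]
    - [-1.4, -0.1, -6.4, 0.05, 0, 0.2, 105]
    - [-1.4, -0.1, -6.5, 0.05, 0, 0.2, 105]
    - [-1.4, 0, -6.5, 0.05, 0, 0.2, 105]
    - [-1.4, 0, -6.5, 0.05, 0, 0.2, 105]

```text
time: 8.52
eef_pos: [0.4986, -0.1122, 0.0955]
tool_rot: [0.128, 0.81, 0.572, -0.008]
wrist_force: [-0.2, 0.7, -0.0]
grip_width: 0.0503
grasp_force: 0.0
```

Run:
```python
from k import *
p,R=cur();print(w2c(p),p[2],arm.get_obs()["q"].round(2))
p1=np.r_[c2w(-.12,0),.07];R1=rot(YAW,np.radians(30))*E_('z',np.pi)
g,e,r=ik(p1,R1,np.array([.9,.6,-.8,2.28,2.,.39,0.07]),.01);print(g.round(2),e,r)
jplan(g,p1,17)
```

```text
[-0.12870191 -0.00284597] 0.09547172108026594 [ 0.08  0.34 -0.14  2.18  0.54  0.56 -0.85]
[ 0.91  0.48 -0.88  2.35  1.83  0.22  0.1 ] 3.786840796028581e-06 2.224313732144402e-05
[-1.2, -0.3, -6.6, 0.06, 0.01, 0.15, 105] # [ 0.11  0.34 -0.19  2.19  0.61  0.55 -0.81] 0.0 0.0
[-1.2, -0.1, -6.5, 0.06, 0.01, 0.14, 105] # [ 0.15  0.34 -0.24  2.21  0.68  0.54 -0.76] 0.0 0.0
[-1.3, -0.1, -6.6, 0.06, 0.02, 0.15, 105] # [ 0.19  0.35 -0.29  2.22  0.75  0.53 -0.71] 0.0 0.0
[-1.3, 0.0, -6.6, 0.06, 0.02, 0.15, 105] # [ 0.23  0.35 -0.34  2.23  0.81  0.52 -0.66] 0.0 0.0
[-1.4, 0.1, -6.6, 0.06, 0.02, 0.14, 105] # [ 0.27  0.35 -0.39  2.25  0.88  0.5  -0.61] 0.0 0.0
[-1.4, 0.0, -6.6, 0.05, 0.03, 0.15, 105] # [ 0.32  0.35 -0.44  2.26  0.95  0.48 -0.55] 0.0 0.0
[-1.6, 0.1, -6.6, 0.05, 0.03, 0.15, 105] # [ 0.37  0.35 -0.49  2.28  1.01  0.47 -0.49] 0.0 0.0
[-1.7, 0.0, -6.6, 0.05, 0.02, 0.15, 105] # [ 0.42  0.36 -0.54  2.29  1.08  0.44 -0.43] 0.0 0.0
[-1.8, 0.0, -6.5, 0.04, 0.03, 0.15, 105] # [ 0.47  0.36 -0.58  2.3   1.15  0.42 -0.37] 0.0 0.0
[-1.8, -0.1, -6.6, 0.04, 0.03, 0.15, 105] # [ 0.53  0.37 -0.63  2.32  1.23  0.39 -0.31] 0.0 0.0
[-1.9, -0.2, -6.5, 0.03, 0.03, 0.15, 105] # [ 0.58  0.38 -0.67  2.33  1.31  0.37 -0.25] 0.0 0.0
[-2.0, -0.4, -6.5, 0.04, 0.03, 0.16, 105] # [ 0.64  0.39 -0.71  2.34  1.39  0.34 -0.2 ] 0.0 0.0
[-2.0, -0.5, -6.5, 0.03, 0.03, 0.15, 105] # [ 0.7   0.4  -0.74  2.35  1.48  0.31 -0.14] 0.0 0.0
[-2.1, -0.7, -6.5, 0.03, 0.02, 0.16, 105] # [ 0.76  0.42 -0.78  2.36  1.58  0.29 -0.09] 0.0 0.0
[-2.0, -0.8, -6.5, 0.03, 0.02, 0.15, 105] # [ 0.82  0.44 -0.83  2.36  1.67  0.27 -0.04] 0.0 0.0
[-1.9, -1.1, -6.5, 0.02, 0.02, 0.16, 105] # [ 0.89  0.46 -0.87  2.37  1.77  0.25  0.02] 0.0 0.0
[-1.9, -1.2, -6.5, 0.03, 0.02, 0.15, 105] # [ 0.95  0.49 -0.9   2.37  1.87  0.23  0.08] 0.0 0.0
```

The controller follows the branch well (q5 is rising), so I continue.

Call:
jog_arm:
  commands:
    - [-1.2, -0.3, -6.6, 0.05, 0, 0.15, 105]
    - [-1.2, -0.1, -6.5, 0.05, 0, 0.15, 105]
    - [-1.3, -0.1, -6.6, 0.05, 0, 0.15, 105]
    - [-1.3, 0, -6.6, 0.05, 0, 0.15, 105]
    - [-1.4, 0.1, -6.6, 0.05, 0, 0.15, 105]

```text
time: 8.93
eef_pos: [0.5001, -0.1114, 0.0878]
tool_rot: [0.166, 0.606, 0.777, -0.016]
wrist_force: [-0.0, 0.1, -0.1]
grip_width: 0.0502
grasp_force: 0.0
```

Call:
jog_arm:
  commands:
    - [-1.4, 0, -6.6, 0.05, 0, 0.15, 105]
    - [-1.6, 0.1, -6.6, 0.05, 0, 0.15, 105]
    - [-1.7, 0, -6.6, 0.05, 0, 0.15, 105]
    - [-1.8, 0, -6.5, 0.05, 0, 0.15, 105]
    - [-1.8, -0.1, -6.6, 0.05, 0, 0.15, 105]

```text
time: 9.35
eef_pos: [0.501, -0.111, 0.0801]
tool_rot: [0.197, 0.348, 0.916, -0.006]
wrist_force: [-1.0, -0.1, 0.7]
grip_width: 0.0501
grasp_force: 0.0
```

Run:
```python
from k import *
p,R=cur();print(w2c(p),p[2],arm.get_obs()["q"].round(2),R.as_matrix()[:,2].round(2))
p1=np.r_[c2w(-.10,0),.06];R1=rot(YAW,np.radians(32))*E_('z',np.pi)
g,e,r=ik(p1,R1,arm.get_obs()["q"],.01);print(g.round(2),e,r)
jplan(g,p1,9)
```

```text
[-0.12609369 -0.00192161] 0.08008201558672445 [ 0.17  0.32 -0.19  2.34  1.08  0.24 -0.19] [ 0.36 -0.15 -0.92]
[ 0.88  0.54 -0.86  2.34  2.08  0.25 -0.13] 8.412094374102303e-06 7.418007323319117e-05
[-0.5, 0.3, -5.6, -0.08, 0.2, 0.3, 105] # [ 0.26  0.33 -0.29  2.33  1.13  0.26 -0.12] 0.0 0.0
[-0.9, 0.1, -5.5, -0.09, 0.18, 0.3, 105] # [ 0.36  0.35 -0.39  2.33  1.18  0.27 -0.06] 0.0 0.0
[-1.2, -0.0, -5.4, -0.12, 0.17, 0.3, 105] # [ 0.45  0.37 -0.48  2.32  1.24  0.28  0.  ] 0.0 0.0
[-1.5, -0.4, -5.2, -0.13, 0.16, 0.31, 105] # [ 0.54  0.39 -0.56  2.32  1.31  0.27  0.05] 0.0 0.0
[-1.7, -0.7, -5.0, -0.14, 0.13, 0.31, 105] # [ 0.62  0.41 -0.63  2.32  1.4   0.27  0.07] 0.0 0.0
[-1.8, -1.1, -4.9, -0.15, 0.11, 0.32, 105] # [ 0.71  0.44 -0.71  2.32  1.53  0.26  0.07] 0.0 0.0
[-1.9, -1.6, -4.8, -0.15, 0.09, 0.32, 105] # [ 0.81  0.48 -0.8   2.33  1.67  0.26  0.06] 0.0 0.0
[-1.8, -2.0, -4.7, -0.14, 0.06, 0.33, 105] # [ 0.92  0.53 -0.89  2.34  1.83  0.28  0.05] 0.0 0.0
[-1.7, -2.5, -4.5, -0.14, 0.04, 0.34, 105] # [ 1.02  0.59 -0.97  2.34  1.98  0.3   0.05] 0.0 0.0
```

Call:
jog_arm:
  commands:
    - [-0.5, 0.3, -5.6, -0.1, 0.2, 0.3, 105]
    - [-0.9, 0.1, -5.5, -0.1, 0.2, 0.3, 105]
    - [-1.2, 0, -5.4, -0.1, 0.15, 0.3, 105]
    - [-1.5, -0.4, -5.2, -0.15, 0.15, 0.3, 105]
    - [-1.7, -0.7, -5.0, -0.15, 0.15, 0.3, 105]

```text
time: 9.77
eef_pos: [0.5162, -0.1082, 0.0695]
tool_rot: [0.212, 0.117, 0.97, -0.004]
wrist_force: [0.4, -0.7, 0.2]
grip_width: 0.0501
grasp_force: 0.0
```

Call:
jog_arm:
  commands:
    - [-1.8, -1.1, -4.9, -0.15, 0.1, 0.3, 105]
    - [-1.9, -1.6, -4.8, -0.15, 0.1, 0.3, 105]
    - [-1.8, -2.0, -4.7, -0.15, 0.05, 0.3, 105]
    - [-1.7, -2.5, -4.5, -0.15, 0.05, 0.3, 105]
    - [0, 0, 0, 0, 0, 0, 105]

```text
time: 10.18
eef_pos: [0.5227, -0.1116, 0.0601]
tool_rot: [0.266, -0.031, 0.963, 0.012]
wrist_force: [-0.6, -0.7, -0.7]
grip_width: 0.0503
grasp_force: 0.0
```

Run:
```python
from k import *
p,R=cur();print(w2c(p),p[2],arm.get_obs()["q"].round(2),R.as_matrix()[:,2].round(2))
p1=np.r_[c2w(-.10,0),.05];R1=rot(YAW,np.radians(35))*E_('z',np.pi)
print(np.degrees((R.inv()*R1).as_rotvec()))
g,e,r=ik(p1,R1,arm.get_obs()["q"],.01);print(g.round(2),e,r)
jplan(g,p1,5)
```

```text
[-0.10466142 -0.00509141] 0.06010039230555557 [ 0.85  0.52 -0.79  2.35  2.14  0.24 -0.24] [ 0.51  0.04 -0.86]
[-1.32968443 -4.10047218 -2.80828965]
[ 0.96  0.62 -0.92  2.36  2.31  0.34 -0.28] 1.3478068718819263e-06 1.1835157226035391e-05
[-0.2, -0.6, -0.7, 0.03, 0.11, 0.22, 105] # [ 0.88  0.54 -0.81  2.36  2.18  0.26 -0.24] 0.0 0.0
[-0.3, -0.7, -0.6, 0.03, 0.1, 0.22, 105] # [ 0.91  0.56 -0.84  2.36  2.22  0.28 -0.25] 0.0 0.0
[-0.3, -0.8, -0.5, 0.03, 0.1, 0.22, 105] # [ 0.94  0.58 -0.87  2.36  2.26  0.3  -0.26] 0.0 0.0
[-0.2, -1.0, -0.6, 0.03, 0.11, 0.22, 105] # [ 0.97  0.61 -0.9   2.36  2.3   0.32 -0.27] 0.0 0.0
[-0.3, -1.0, -0.4, 0.04, 0.1, 0.22, 105] # [ 1.    0.64 -0.93  2.37  2.34  0.34 -0.27] 0.0 0.0
```

Run:
```python
from k import *
f=lambda t:rot(YAW,np.radians(t))*E_('z',np.pi)
plan([(np.r_[c2w(-.105,-.003),.05],f(35)),(np.r_[c2w(-.105,-.003),.009],f(36))],105,step=.015)
```

```text
[-1.3, -4.1, -2.8, 0.56, 0.2, 0.84, 105.0], #
[-0.0, -0.3, -0.0, 0.78, 0.0, 1.12, 105.0], [-0.0, -0.4, -0.0, 0.79, 0.0, 1.12, 105.0], [-0.0, -0.3, -0.0, 0.8, 0.0, 1.11, 105.0], #
```

Call:
jog_arm:
  commands:
    - [-0.7, -2.0, -1.4, 0.3, 0.1, 0.4, 105]
    - [-0.6, -2.1, -1.4, 0.3, 0.1, 0.4, 105]
    - [0, -0.3, 0, 0.8, 0, 1.1, 105]
    - [0, -0.4, 0, 0.8, 0, 1.1, 105]
    - [0, -0.3, 0, 0.8, 0, 1.1, 105]

```text
time: 10.6
eef_pos: [0.5217, -0.1066, 0.0086]
tool_rot: [0.306, -0.057, 0.95, 0.018]
wrist_force: [-0.5, -0.0, 0.8]
grip_width: 0.0504
grasp_force: 0.0
```

Run:
```python
from k import *
p,R=cur();o=arm.get_obs();print(w2c(p),p[2],o["q"].round(2),R.as_matrix()[:,2].round(2),o["wrist_force"])
f=lambda t:rot(YAW,np.radians(t))*E_('z',np.pi)
S=snap("side");cv2.imwrite("pics/p4.png",cv2.resize(S["image"][100:250,220:420],(800,600)))
plan([(np.r_[c2w(-.105,-.003),.009],f(36)),(np.r_[c2w(-.02,-.001),.009],f(40)),(np.r_[c2w(.045,0),.009],f(42))],105,step=.012)
```

```text
[-1.05083107e-01  2.48003743e-05] 0.008611119891054668 [ 1.01  0.79 -0.95  2.4   2.45  0.5  -0.31] [ 0.58  0.07 -0.81] [-0.54880106 -0.01185202  0.78699086]
[0.0, -0.5, -0.1, -0.29, -0.34, -0.16, 105.0], #
[0.0, -0.5, -0.0, -0.86, 0.02, 0.62, 105.0], [0.0, -0.5, -0.0, -0.85, 0.03, 0.63, 105.0], [0.0, -0.5, -0.0, -0.85, 0.02, 0.64, 105.0], [0.0, -0.5, -0.0, -0.84, 0.03, 0.65, 105.0], [0.0, -0.5, -0.0, -0.84, 0.02, 0.66, 105.0], [0.0, -0.5, -0.0, -0.83, 0.03, 0.66, 105.0], [0.0, -0.5, -0.0, -0.82, 0.02, 0.67, 105.0], [0.0, -0.5, -0.0, -0.82, 0.03, 0.68, 105.0], #
[0.0, -0.3, -0.0, -0.83, 0.02, 0.7, 105.0], [0.0, -0.3, -0.0, -0.83, 0.02, 0.7, 105.0], [0.0, -0.3, -0.0, -0.82, 0.01, 0.7, 105.0], [0.0, -0.4, -0.0, -0.82, 0.02, 0.71, 105.0], [0.0, -0.3, -0.0, -0.81, 0.01, 0.71, 105.0], [0.0, -0.4, -0.0, -0.81, 0.02, 0.72, 105.0], #
```

View pics/p4.png

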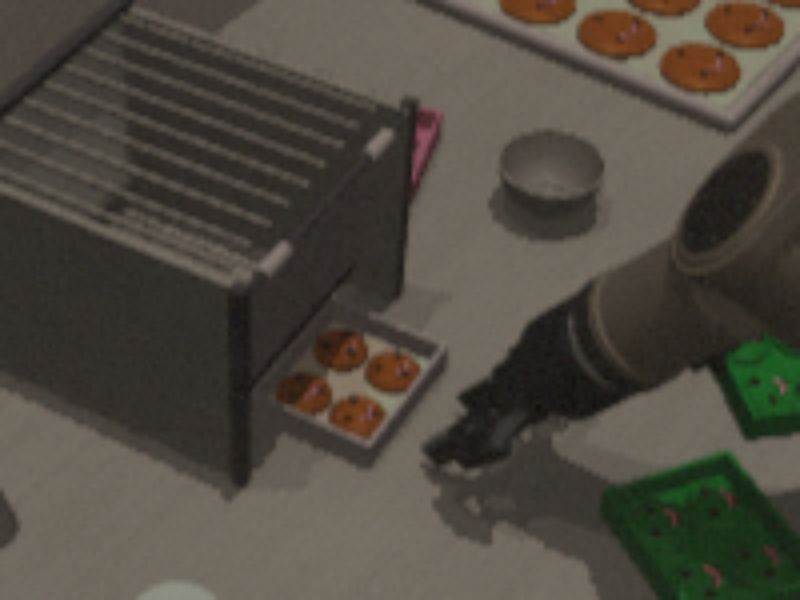

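The tool is tilted 36° behind the tray, with fingertips at about (440,455) and the tray's near edge from (443,350) to (370,455). The bowl is undisturbed, so I push on.

Call:
jog_arm:
  commands:
    - [0, -0.5, 0, -0.85, -0.1, 0.6, 105]
    - [0, -0.5, 0, -0.85, -0.1, 0.6, 105]
    - [0, -0.5, 0, -0.85, 0, 0.65, 105]
    - [0, -0.5, 0, -0.85, 0, 0.65, 105]
    - [0, -0.5, 0, -0.85, 0, 0.65, 105]

```text
time: 11.07
eef_pos: [0.576, -0.1017, 0.011]
tool_rot: [0.329, -0.058, 0.942, 0.019]
wrist_force: [-1.1, -0.1, -0.1]
grip_width: 0.0504
grasp_force: 1.0
```

Run:
```python
from k import *
p,R=cur();o=arm.get_obs();print(w2c(p),p[2],o["q"].round(2),R.as_matrix()[:,2].round(2),o["wrist_force"])
f=lambda t:rot(YAW,np.radians(t))*E_('z',np.pi)
S=snap("side");cv2.imwrite("pics/p5.png",cv2.resize(S["image"][100:250,220:420],(800,600)))
plan([(np.r_[c2w(-.02,-.001),.008],f(40)),(np.r_[c2w(.045,0),.008],f(42))],105,step=.012)
```

```text
[-0.0505744  -0.00168309] 0.011011405550783266 [ 0.96  0.83 -0.95  2.31  2.46  0.51 -0.3 ] [ 0.62  0.07 -0.78] [-1.09131828 -0.1442381  -0.10954584]
[-0.0, -0.5, 0.1, -0.67, 0.02, 0.69, 105.0], [-0.0, -0.4, 0.1, -0.66, 0.03, 0.69, 105.0], [-0.0, -0.5, 0.0, -0.66, 0.03, 0.69, 105.0], #
[-0.0, -0.3, 0.0, -0.83, 0.02, 0.7, 105.0], [-0.0, -0.3, 0.0, -0.83, 0.02, 0.7, 105.0], [-0.0, -0.3, 0.0, -0.82, 0.01, 0.71, 105.0], [-0.0, -0.4, 0.0, -0.82, 0.02, 0.71, 105.0], [-0.0, -0.3, 0.0, -0.81, 0.01, 0.71, 105.0], [-0.0, -0.4, 0.0, -0.81, 0.02, 0.72, 105.0], #
```

View pics/p5.png

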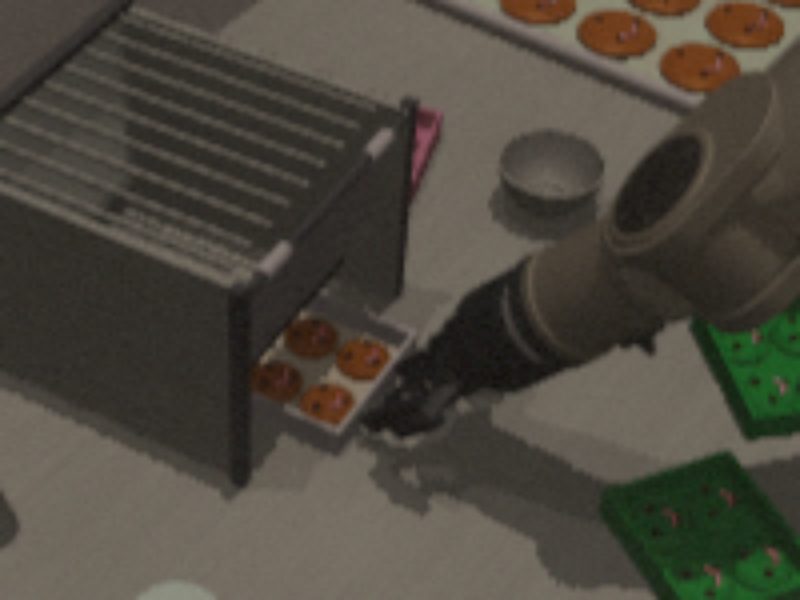

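The fingers are pushing the tray's near wall and it stays square. I continue in.

Call:
jog_arm:
  commands:
    - [0, -0.5, 0, -0.7, 0, 0.7, 105]
    - [0, -0.4, 0, -0.7, 0, 0.7, 105]
    - [0, -0.5, 0, -0.65, 0, 0.7, 105]
    - [0, -0.3, 0, -0.8, 0, 0.7, 105]
    - [0, -0.3, 0, -0.8, 0, 0.7, 105]

```text
time: 11.53
eef_pos: [0.6252, -0.0956, 0.0062]
tool_rot: [0.345, -0.058, 0.937, 0.021]
wrist_force: [-2.0, -0.3, 1.0]
grip_width: 0.0502
grasp_force: 1.4
```

Run:
```python
from k import *
p,R=cur();o=arm.get_obs();print(w2c(p),p[2],o["q"].round(2),R.as_matrix()[:,2].round(2),o["wrist_force"])
f=lambda t:rot(YAW,np.radians(t))*E_('z',np.pi)
plan([(np.r_[c2w(.05,0),.008],f(43))],105,step=.012)
```

```text
[-0.00096638 -0.00145529] 0.006153448651880418 [ 0.9   0.89 -0.93  2.23  2.46  0.53 -0.29] [ 0.64  0.08 -0.76] [-2.03663927 -0.34281453  1.01396543]
[0.0, -0.5, 0.0, -0.8, 0.03, 0.63, 105.0], [0.0, -0.5, 0.0, -0.79, 0.03, 0.64, 105.0], [0.0, -0.5, 0.0, -0.79, 0.02, 0.65, 105.0], [0.0, -0.5, 0.1, -0.79, 0.03, 0.65, 105.0], [0.1, -0.6, 0.0, -0.77, 0.02, 0.66, 105.0], #
```

Call:
jog_arm:
  commands:
    - [0, -0.5, 0, -0.8, 0, 0.65, 105]
    - [0, -0.5, 0, -0.8, 0, 0.65, 105]
    - [0, -0.5, 0, -0.8, 0, 0.65, 105]
    - [0, -0.5, 0, -0.8, 0, 0.65, 105]
    - [0, -0.5, 0, -0.8, 0, 0.65, 105]

```text
time: 11.95
eef_pos: [0.6765, -0.0893, 0.0084]
tool_rot: [0.365, -0.057, 0.929, 0.022]
wrist_force: [-1.6, 0.3, -0.4]
grip_width: 0.0504
grasp_force: 0.5
```

Run:
```python
from k import *
p,R=cur();o=arm.get_obs();print(w2c(p),p[2],o["q"].round(2),R.as_matrix()[:,2].round(2),o["wrist_force"])
S=snap("scene");s=S["image"];hsv=cv2.cvtColor(s,cv2.COLOR_BGR2HSV)
m=cv2.inRange(hsv,(5,120,50),(18,255,255));m[:150]=0;m[310:]=0;m[:,:150]=0;m[:,290:]=0
k,l,st,c=cv2.connectedComponentsWithStats(m)
for i in range(1,k):
    if st[i,4]>10:print(c[i].round(),st[i,4],w2c(plane(S,*c[i],.015)).round(3))
f=lambda t:rot(YAW,np.radians(t))*E_('z',np.pi)
plan([(np.r_[c2w(-.13,0),.012],f(41))],105,step=.025)
```

```text
[ 0.05072628 -0.00140492] 0.008415648357981387 [ 0.86  0.93 -0.93  2.15  2.47  0.53 -0.28] [ 0.68  0.08 -0.73] [-1.57423808  0.25879552 -0.40757952]
[211. 237.] 54 [ 0.086 -0.028]
[202. 247.] 46 [ 0.13  -0.028]
[223. 245.] 15 [0.089 0.02 ]
[214. 255.] 13 [0.132 0.02 ]
[0.0, 0.3, 0.0, 1.64, 0.02, -1.59, 105.0], [0.0, 0.3, 0.0, 1.65, 0.02, -1.58, 105.0], [0.0, 0.2, 0.0, 1.66, 0.03, -1.57, 105.0], [0.0, 0.3, 0.0, 1.67, 0.02, -1.56, 105.0], [0.0, 0.2, 0.0, 1.68, 0.03, -1.55, 105.0], [0.0, 0.3, 0.1, 1.68, 0.02, -1.55, 105.0], [0.0, 0.2, 0.0, 1.69, 0.02, -1.54, 105.0], [0.0, 0.3, 0.1, 1.69, 0.03, -1.53, 105.0], #
```

The cookie centroid puts the tray centre near x = 0.109 (near end at about 0.059), so it is deep enough. I draw straight back.

Call:
jog_arm:
  commands:
    - [0, 0.3, 0, 1.2, 0, -1.15, 105]
    - [0, 0.3, 0, 1.2, 0, -1.15, 105]
    - [0, 0.2, 0, 1.2, 0, -1.1, 105]
    - [0, 0.3, 0, 1.2, 0, -1.1, 105]
    - [0, 0.2, 0, 1.2, 0, -1.1, 105]

```text
time: 12.42
eef_pos: [0.5942, -0.0995, 0.0101]
tool_rot: [0.355, -0.058, 0.933, 0.021]
wrist_force: [1.1, -0.6, 0.4]
grip_width: 0.0499
grasp_force: 0.0
```

Call:
jog_arm:
  commands:
    - [0, 0.3, 0, 1.6, 0, -1.5, 105]
    - [0, 0.2, 0, 1.6, 0, -1.5, 105]
    - [0, 0.3, 0, 1.6, 0, -1.5, 105]
    - [0, 0.2, 0, 1.0, 0, -1.0, 105]
    - [0, 0, 0, 0, 0, -1.0, 105]

```text
time: 12.83
eef_pos: [0.5154, -0.1114, 0.0182]
tool_rot: [0.345, -0.059, 0.937, 0.019]
wrist_force: [0.1, 0.6, -1.3]
grip_width: 0.0504
grasp_force: 0.0
```

Call:
jog_arm:
  commands:
    - [0, 0, 0, 0, 0, -0.5, 105]
    - [0, 0, 0, 0, 0, 0, 105]
    - [0, 0, 0, 0, 0, 0, 105]
    - [0, 0, 0, 0, 0, 0, 105]
    - [0, 0, 0, 0, 0, 0, 105]

```text
time: 13.25
eef_pos: [0.5155, -0.1116, 0.0222]
tool_rot: [0.346, -0.058, 0.936, 0.021]
wrist_force: [-0.6, 0.8, -0.3]
grip_width: 0.0503
grasp_force: 0.0
```

Call:
jog_arm:
  commands:
    - [0, 0, 0, 0, 0, 0, 105]
    - [0, 0, 0, 0, 0, 0, 105]
    - [0, 0, 0, 0, 0, 0, 105]
    - [0, 0, 0, 0, 0, 0, 105]
    - [0, 0, 0, 0, 0, 0, 105]

```text
time: 13.67
eef_pos: [0.5151, -0.1116, 0.0222]
tool_rot: [0.346, -0.058, 0.936, 0.021]
wrist_force: [-1.1, -0.3, 0.9]
grip_width: 0.0504
grasp_force: 0.0
```

Call:
jog_arm:
  commands:
    - [0, 0, 0, 0, 0, 0, 105]
    - [0, 0, 0, 0, 0, 0, 105]
    - [0, 0, 0, 0, 0, 0, 105]
    - [0, 0, 0, 0, 0, 0, 105]
    - [0, 0, 0, 0, 0, 0, 105]

```text
time: 14.08
eef_pos: [0.515, -0.1116, 0.0221]
tool_rot: [0.346, -0.058, 0.936, 0.022]
wrist_force: [-0.1, 0.0, 0.6]
grip_width: 0.0499
grasp_force: 0.0
```

Call:
jog_arm:
  commands:
    - [0, 0, 0, 0, 0, 0, 105]
    - [0, 0, 0, 0, 0, 0, 105]
    - [0, 0, 0, 0, 0, 0, 105]
    - [0, 0, 0, 0, 0, 0, 105]
    - [0, 0, 0, 0, 0, 0, 105]

```text
time: 14.5
eef_pos: [0.515, -0.1116, 0.0221]
tool_rot: [0.346, -0.058, 0.936, 0.022]
wrist_force: [0.1, -0.2, -0.1]
grip_width: 0.05
grasp_force: 0.0
```

Call:
jog_arm:
  commands:
    - [0, 0, 0, 0, 0, 0, 105]
    - [0, 0, 0, 0, 0, 0, 105]
    - [0, 0, 0, 0, 0, 0, 105]
    - [0, 0, 0, 0, 0, 0, 105]
    - [0, 0, 0, 0, 0, 0, 105]

```text
time: 14.92
eef_pos: [0.515, -0.1116, 0.0221]
tool_rot: [0.346, -0.058, 0.936, 0.022]
wrist_force: [-0.3, -0.8, -0.0]
grip_width: 0.0502
grasp_force: 0.0
```

Run:
```python
from k import *
p,R=cur();print(w2c(p),p[2])
S=snap("scene");s=S["image"];hsv=cv2.cvtColor(s,cv2.COLOR_BGR2HSV)
m=cv2.inRange(hsv,(5,120,50),(18,255,255));m[:150]=0;m[310:]=0;m[:,:150]=0;m[:,290:]=0
k,l,st,c=cv2.connectedComponentsWithStats(m)
for i in range(1,k):
    if st[i,4]>10:print(c[i].round(),st[i,4],w2c(plane(S,*c[i],.015)).round(3))
S2=snap("side")
for S_ in(S2,S):
    X=pts(S_);d=X[...,:2]-O;ca,si=np.cos(YAW),np.sin(YAW);cx=ca*d[...,0]+si*d[...,1];cy=-si*d[...,0]+ca*d[...,1];z=X[...,2]
    q=(S_["depth"]>0)&(abs(cx)<.04)&(abs(cy)<.09)&(z>.025)&(z<.15)
    if q.sum()>30:print("flap x vs z",q.sum(),np.polyfit(z[q],cx[q],1).round(3),np.median(cx[q]).round(4))
a=cv2.resize(S2["image"][100:280,200:420],(440,360));b=cv2.resize(s[130:310,120:340],(360,360)[:1]+(360,))
cv2.imwrite("pics/end.png",np.hstack([a,b]))
```

```text
[-0.11229126 -0.0041783 ] 0.022116623989022272
[210. 238.] 54 [ 0.089 -0.028]
[202. 248.] 51 [ 0.132 -0.028]
[222. 245.] 15 [0.091 0.02 ]
[214. 255.] 14 [0.135 0.02 ]
flap x vs z 991 [ 0.002 -0.002] -0.0017
flap x vs z 616 [-0.001  0.002] 0.0018
```

View pics/end.png

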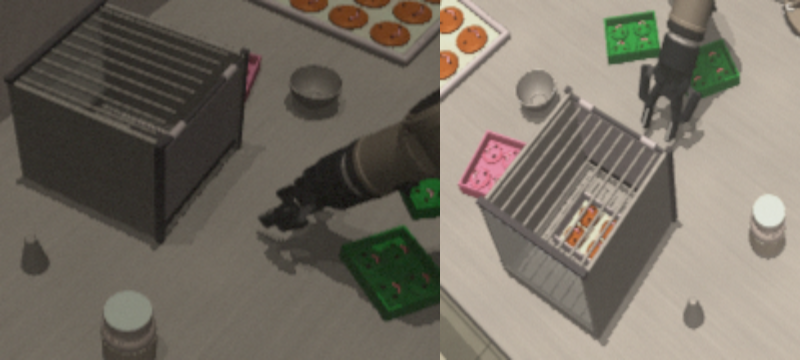

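The flap hangs vertical (slope 0.002), the tray lies inside with its centre near (0.11, -0.004), and the bowl, tub and nozzle are in place. Handing in.

```bash
python3 -c "
from bench import arm
print(arm.hand_in())"
```

```text
the job is handed in; nothing more can be done
None
```

I handed the job in at about 15 s. The last check showed the tray wholly inside the case, with its centre about 0.11 m past the flap, and the flap hanging shut. The bowl, tub and nozzle were still in place in the final picture; the hand-in gave no verdict.

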